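# Build up the sample rotator's shaft from its accessory case

### The arm

A 6-joint arm with a two-finger parallel gripper is mounted at the origin on the work surface. World frame = base frame: x ahead of the robot, y to its left, z up, the work surface at z = 0. Lengths are in m, angles in rad, forces in N, time in s.
With the tool pointing down it reaches from about 0.35 to 0.775 m from the base axis. Payload 5.5 kg.
Tool frame: the origin (TCP) lies at the very end of the fingers, on their centre line; the grasp point (between the pads) lies 19 mm behind it (arm.hold_point_z is the distance from the TCP to the grasp point, in m); z points along the fingers, y is the line along which they close (so a half turn about z gives the same grasp; the last joint's range is limited). The gripper opens to 85 mm and grips with 20 to 120 N. Pads are 22 mm wide; open, the fingers measure 114 mm over their backs; the gripper's body (76 mm by 85 mm) begins 54 mm behind the grasp point. The pads swing forward as they close: fully open they stand 13 mm farther back than shut.
Start: joints at [0.994, 0.313, 0.046, 1.304, 0, 1.431], TCP at [0.243, 0.521, 0.231] pointing down, gripper open.
Joint ranges: [-2.76, 2.76], [-0.86, 1.69], [-1.03, 1.26], [-2.2, 2.34], [-1.47, 1.5], [-3.14, 3.14]. Speed limits (rad/s): [2.57, 2.57, 3.14, 3.14, 3.14, 3.14].

### API

Orientations are given as a rotation vector (axis times angle).
In Python, from cell import arm gives the robot as it stands.
- The arm moves only by the tool play_rows, never from a script. Its argument "deltas" is text: rows parted by semicolons, each of 7 numbers parted by spaces: the shift along the tool's x, y, z normalised to -1 to 1, where 1 is 0.1 m, then the turn, a rotation vector about the tool's x, y, z normalised to -1 to 1, where 1 is 360 degrees, then the closure, from -1 (fully open) to 1 (shut). A call has 1 to 20 rows; each row is the pose to reach, as a shift and turn from the pose commanded when the call began, along the tool's axes at that moment, turning the shorter way round; what a row does not reach only later rows make up. A row lasts 1/10 s, in which the tool goes at most 50 mm and 8.59 degrees, less where a joint would pass 70% of its speed; a pose out of reach is approached as far as the arm can. A call with a number of a shift or a turn outside -1 to 1 is refused whole. A call with a gripper value outside its range is refused whole. The fingers move at their own pace and stop on an object; "squeeze" is the grip in N (left out, the last holds). Time passes only in rows, so rows that repeat a pose let the fingers close. It gives the time, the measured TCP pose, the force, the opening and the grip force at its end, in the units of the state.
- arm.get_obs(): the state, without advancing time (a new reading comes with each control period).
- arm.read_camera(name): name is "scene" or "top"; returns (picture, depth): 420x560x3 uint8, blue, green, red; 420x560 float32, m along the optical axis (not along the pixel's ray), 0 where there is no reading.
- arm.camera_info(name): a dict with "vertical_fov" (degrees; the focal length in pixels is half the picture's height over the tangent of half this angle, whatever the lens; pixels are square), "cx", "cy" (the principal point, pixels), "view" (4x4, takes a point from world to camera coordinates). Camera axes: x right, y down, z forward; pixel columns grow to the right and rows downward; lengths in m; the calibration is good to about 2 mm. A picture is of the moment at which its call begins. camera_info takes no time and is no camera call.
- arm.finish_job(): hands the job in; it is judged then, once.
Trained networks look in the newest picture that a camera, given by its name, has taken for a name from the list of things; names that differ only in an ending like _2 or _b are one class to them, and where a whole thing is asked for, a point or a joint stands for the part that bears it (a point fixed in the world has none). Each returns a list of dicts, best first, with "score" (0 to 1); they miss things now and then, are a little off and sometimes report something else, mostly with a low value. They report only what shows in the picture. A call takes as long as a camera call. They do not tell look-alikes from the thing itself.
- arm.recognise(camera, thing): "point" ([x, y, z] in m, in the coordinates of the camera as it stood for that picture, good to about 4 mm: the middle of the surface that is visible of it).
The state is a dict: "time": time; "qpos": joint angles; "dq": joint speeds; "joint_efforts": joint torques, N m; "position": TCP position; "tool_rot": TCP orientation; "contact_force": force on the tool from outside, world axes, zero at the start; "wrist_torque": the same for the moment, N m; "finger_gap": opening from 0.0 (shut) to 1.0 (fully open); "gripper_force": force on a finger pad.
Only numpy, scipy, OpenCV 4.12 (cv2) and the standard library are available. Lean on these libraries where they do the work, as an engineer would, in place of code of your own. Each camera call takes 0.05 s, during which the arm holds its last target. There are 200 camera calls.

### The job

Set up the sample rotator: lift the accessory case's lid open until it rests on its stop, take out every spacer sleeve that is in it and slide them all down over the rotator's upright shaft, one on another. Then slide the metal index hub over the shaft on top of them, right way up and fully down, turned so that the dark mark on its side faces straight at the sensor post, and shut the case lid again. Leave the beaker, jar and tip box where they stand.

Things in the scene. Friction and masses are not known exactly. Their poses are not given: they have to be found in the camera images.
- drive: Rotator drive, fixed; white housing 130 x 130 x 45 mm high (x -65..65, y -85..45 from the shaft). Origin on the bench under the shaft axis, z up. A boss 36 mm wide rises to 65 mm; on it stands the steel shaft, 22 mm thick, 58 mm long plus an 8 mm cone narrowing to 12 mm. A black sensor post, 26 x 26 mm, top at 115 mm, stands on the -y side, 44 mm from the axis.
- shoulder (a point): Centre of the boss's flat top, on the shaft axis, 65 mm above the bench; axes as the drive's.
- shaft_top (a point): Tip of the shaft, on its axis, 131 mm above the bench.
- sensor_window (a point): Tall glass window of the sensor post that looks at the shaft: 43 mm from the shaft axis in the drive's -y direction, 88 mm above the bench.
- case: Accessory case, fixed: grey plastic box 180 (x) x 300 (y) x 50 mm high, walls and floor 5 mm, lid on top. Origin at the centre of its underside; the lid's hinge is along its far (+x) top edge.
- lid (a joint): Angle of the case lid in rad: 0 shut, 1.75 open and resting on its stop, leaning 10 degrees past upright. The hinge is stiff: the lid stays where it is left.
- lid_handle (a point): Middle of the lid's steel bar handle: a round bar 11 mm in diameter and 100 mm long, parallel to the hinge (case y), carried 35 mm off the 8 mm thick lid by a thin post near each end, 10 mm in from the lid's front edge. It lies 170 mm from the hinge line along the lid and 43 mm off it; turns with the lid.
- lid_hinge (a point): Middle of the hinge line, 50 mm above the bench, axis along the case's y; turns with the lid.
- sleeve1: Spacer sleeve: white plastic ring, 44 mm outside, 25 mm bore, 12 mm high, lying flat on the case floor at the start; two to four of them are there. Origin at the centre of its underside, z up through the bore.
- sleeve2: Spacer sleeve: white plastic ring, 44 mm outside, 25 mm bore, 12 mm high, lying flat on the case floor at the start; two to four of them are there. Origin at the centre of its underside, z up through the bore.
- sleeve3: Spacer sleeve: white plastic ring, 44 mm outside, 25 mm bore, 12 mm high, lying flat on the case floor at the start; two to four of them are there. Origin at the centre of its underside, z up through the bore.
- sleeve4: Spacer sleeve: white plastic ring, 44 mm outside, 25 mm bore, 12 mm high, lying flat on the case floor at the start; two to four of them are there. Origin at the centre of its underside, z up through the bore.
- hub: Index hub: aluminium ring, 46 mm outside, 25 mm bore, 24 mm high, standing on the bench. Origin at the centre of its underside, z up; the marked side is its +x side.
- hub_mark (a point): The hub's mark: a dark upright patch 12 mm wide on its outer side, 23 mm from its axis and half-way up, with a short dark line on the top face above it.
- beaker: Glass beaker, 70 mm wide, 90 mm high; a bystander. Origin at the centre of its underside.
- jar: Amber glass jar with a blue cap, 60 mm wide, 100 mm high; a bystander. Origin at the centre of its underside.
- tipbox: Closed blue box of pipette tips, 85 x 120 x 50 mm; a bystander. Origin at the centre of its underside.
Mind the look-alikes: they are no part of the job. Of the things shaped like the hub, the aluminium one is meant. Several things look just like the drive: the one meant starts farthest from the robot's base.

How it is judged:
By the outcome, as a careful person would: the job done as asked, in the order asked, and still so for the second after the job is handed in, with the robot touching nothing.
Of sleeve1, sleeve2, sleeve3, sleeve4 only 2 to 4 are there at a start; the rules pass over those that are not, and their reading is None.
At some moment in a run one of hub may be knocked a few centimetres aside while the robot is not near it.
It also fails if it takes over 210 s, if anything falls off the work surface, if the arm or the gripper's body presses on something with over 40 N, if the wrist force passes 120 N, or if a joint passes its speed limit or range.

## Working session

There is one attempt and no reset: what is moved stays moved. The work goes in short steps, Python scripts to look and compute and a tool call to move; the robot and the scene stay as the last step left them, time stands still between calls to the robot, and variables do not carry over. Pictures are saved under pics/ and viewed, at most 14 in all, crops included, and the job is handed in when it is done.

Besides the shell and the picture viewer there is one more tool, called as a command line: name --argument value ..., lists and objects as JSON in quotes. play_rows: Moves the arm, as the interface text tells. Its arguments: {"type":"object","properties":{"deltas":{"type":"string"},"squeeze":{"type":"number"}},"required":["deltas"]}

```bash
ls; mkdir -p pics; cat > h.py <<'E'
import numpy as np, cv2
from scipy.spatial.transform import Rotation as R
from cell import arm
def K(c):
    i=arm.camera_info(c); f=210/np.tan(np.radians(i["vertical_fov"])/2)
    return f,i["cx"],i["cy"],np.array(i["view"])
def world(c,p):
    V=K(c)[3]; return (np.linalg.inv(V)@np.r_[p,1])[:3]
def pix2w(c,u,v,d):
    f,cx,cy,V=K(c); return world(c,[(u-cx)/f*d,(v-cy)/f*d,d])
def w2pix(c,P):
    f,cx,cy,V=K(c); q=V@np.r_[P,1]; return q[0]/q[2]*f+cx,q[1]/q[2]*f+cy
def ray_z(c,u,v,z):
    f,cx,cy,V=K(c); M=np.linalg.inv(V); o=M[:3,3]; d=M[:3,:3]@[(u-cx)/f,(v-cy)/f,1]
    return o+d*(z-o[2])/d[2]
def cloud(c,dep):
    f,cx,cy,V=K(c); v,u=np.mgrid[:420,:560]; P=np.stack([(u-cx)/f*dep,(v-cy)/f*dep,dep,np.ones_like(dep)],-1)
    return (P@np.linalg.inv(V).T)[...,:3]
E
python3 - <<'E'
from h import *
o=arm.get_obs(); print(o["time"],o["position"],o["tool_rot"],o["finger_gap"])
for c in("scene","top"):
    im,d=arm.read_camera(c); cv2.imwrite(f"pics/{c}0.png",im); np.save(f"{c}0.npy",d)
    print(c,K(c)[0],np.linalg.inv(K(c)[3])[:3].round(3).tolist())
    for t in("drive","case","lid_handle","hub","beaker","jar","tipbox","sleeve1"):
        print(t,[(round(r["score"],2),world(c,r["point"]).round(3).tolist(),np.round(w2pix(c,world(c,r["point"]))).tolist()) for r in arm.recognise(c,t)])
E
```

```text
pics
0.0 [0.24296495 0.52056698 0.23040978] [-6.80547706e-01 -3.06635131e+00  2.72483545e-03] 1.000917239973916
scene 388.36354490090184 [[0.618, 0.596, -0.513, 1.054], [0.787, -0.469, 0.402, -0.438], [-0.001, -0.652, -0.759, 0.937]]
drive [(0.9, [0.266, -0.296, 0.042], [160.0, 230.0]), (0.74, [0.485, -0.287, 0.048], [200.0, 278.0]), (0.37, [0.731, -0.031, 0.061], [335.0, 287.0])]
case [(0.79, [0.535, 0.226, 0.069], [353.0, 196.0])]
lid_handle [(0.81, [0.53, 0.244, 0.074], [356.0, 191.0])]
hub [(0.78, [0.473, -0.063, 0.023], [266.0, 239.0]), (0.61, [0.44, -0.151, 0.018], [235.0, 248.0])]
beaker [(0.66, [0.485, -0.287, 0.047], [200.0, 278.0]), (0.63, [0.732, -0.029, 0.058], [335.0, 288.0]), (0.19, [0.533, 0.244, 0.076], [357.0, 191.0])]
jar [(0.9, [0.72, -0.34, 0.1], [228.0, 352.0])]
tipbox [(0.74, [0.726, -0.19, 0.052], [284.0, 324.0])]
sleeve1 []
top 462.14427263311796 [[0.0, -0.988, 0.153, 0.347], [-1.0, 0.001, 0.005, -0.004], [-0.005, -0.153, -0.988, 1.13]]
drive [(0.8, [0.46, -0.274, 0.045], [397.0, 235.0]), (0.57, [0.252, -0.285, 0.04], [405.0, 325.0])]
case [(0.65, [0.519, 0.253, 0.068], [173.0, 209.0])]
lid_handle [(0.65, [0.522, 0.261, 0.074], [168.0, 207.0])]
hub [(0.81, [0.466, -0.06, 0.025], [306.0, 233.0]), (0.68, [0.436, -0.143, 0.021], [341.0, 246.0])]
beaker [(0.58, [0.748, -0.027, 0.051], [292.0, 117.0])]
jar [(0.57, [0.691, -0.333, 0.091], [424.0, 134.0])]
tipbox [(0.73, [0.705, -0.179, 0.044], [355.0, 135.0])]
sleeve1 []
```

View pics/scene0.png

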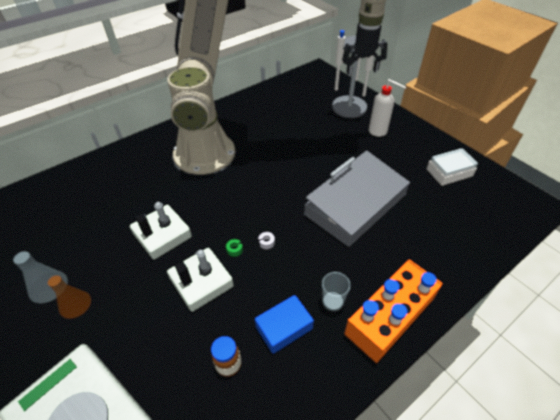

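View pics/top0.png

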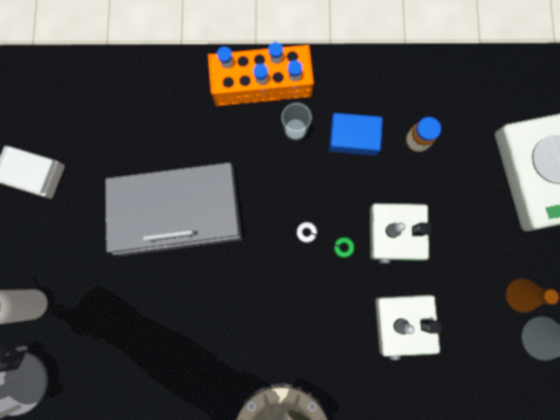

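Top view: two drives at (400,232) and (407,325); the first is farther from the base (base at (283,410)), so it is the one meant. Hub-like: silver ring at (306,232), green ring at (344,247); the silver is meant. Case at (172,208), handle at (170,236). Beaker (296,121), tip box (356,133), jar (424,134). I'll check the lens model via depth and enlarge a crop.

```bash
python3 - <<'E'
from h import *
for c in("scene","top"):
    i=arm.camera_info(c); print({k:v for k,v in i.items() if k!="view"})
    im=cv2.imread(f"pics/{c}0.png"); d=np.load(f"{c}0.npy"); P=cloud(c,d)
    for (u,v) in ([(250,150),(300,280),(440,220),(280,200)] if c=="top" else [(100,180),(420,230),(150,320),(290,270),(240,200)]): print(u,v,P[v,u].round(4))
    ok=(d>0)
    def box(n,lo,hi):
        m=ok&np.all((P>lo)&(P<hi),-1); print(n,m.sum(),P[m].mean(0).round(4),P[m].min(0).round(3),P[m].max(0).round(3)); return m
    box("silver",[.42,-.11,.015],[.52,-.02,.06]); box("green",[.39,-.19,.01],[.5,-.115,.06])
    m=box("drive",[.36,-.42,.035],[.6,-.2,.05]); print(cv2.minAreaRect(P[m][:,:2].astype(np.float32)*1000))
    m=box("drivetop",[.36,-.42,.055],[.6,-.2,.2])
    m=box("lid",[.36,.05,.046],[.72,.45,.064]); print(cv2.minAreaRect(P[m][:,:2].astype(np.float32)*1000))
    m=box("handle",[.36,.05,.08],[.72,.45,.13]); print(cv2.minAreaRect(P[m][:,:2].astype(np.float32)*1000))
a=cv2.resize(cv2.imread("pics/top0.png")[190:365,280:455],(790,590)[::-1] if 0 else (590,590),interpolation=cv2.INTER_CUBIC); cv2.imwrite("pics/crop1.png",a)
E
```

```text
{'vertical_fov': 56.802880053951284, 'cx': 287.16037174935985, 'cy': 213.66595597130487}
100 180 [-0.0983 -0.3531 -0.    ]
420 230 [ 0.7234  0.3396 -0.0017]
150 320 [ 4.857e-01 -4.422e-01  4.000e-04]
290 270 [ 0.5895 -0.0644 -0.0011]
240 200 [ 0.2806 -0.028   0.0034]
silver 152 [ 0.4739 -0.0617  0.0232] [ 0.45  -0.083  0.015] [ 0.496 -0.038  0.029]
green 178 [ 0.4386 -0.1507  0.0215] [ 0.413 -0.173  0.01 ] [ 0.459 -0.128  0.028]
drive 1564 [ 0.4875 -0.2837  0.0451] [ 0.4   -0.348  0.035] [ 0.539 -0.215  0.05 ]
((469.0169677734375, -281.2333984375), (130.14498901367188, 139.6978759765625), 88.71063995361328)
drivetop 502 [ 0.4784 -0.2917  0.0936] [ 0.453 -0.332  0.055] [ 0.491 -0.243  0.135]
lid 989 [0.5952 0.2384 0.0589] [0.454 0.098 0.046] [0.634 0.418 0.064]
((527.0888671875, 258.2395935058594), (182.65911865234375, 303.9363098144531), 7.107295513153076)
handle 1119 [0.4652 0.24   0.0876] [0.423 0.101 0.08 ] [0.523 0.4   0.129]
((477.6168518066406, 252.84820556640625), (76.94409942626953, 302.8580627441406), 6.966674327850342)
{'vertical_fov': 48.874432597124596, 'cx': 280.72803881
[... 246 characters left out ...]
28]
green 217 [ 0.4323 -0.1488  0.0223] [ 0.41  -0.172  0.01 ] [ 0.455 -0.127  0.027]
drive 2536 [ 0.4664 -0.277   0.0435] [ 0.396 -0.346  0.035] [ 0.535 -0.215  0.05 ]
((465.0440368652344, -280.04150390625), (129.43116760253906, 138.4775390625), 88.79241943359375)
drivetop 479 [ 0.4665 -0.285   0.0967] [ 0.451 -0.33   0.055] [ 0.486 -0.244  0.133]
lid 2534 [0.5721 0.2642 0.059 ] [0.415 0.099 0.046] [0.63  0.418 0.064]
((523.0189208984375, 258.80328369140625), (181.8527374267578, 299.5391845703125), 7.564465522766113)
handle 1748 [0.4523 0.2474 0.0882] [0.417 0.1   0.08 ] [0.511 0.4   0.126]
((464.9168395996094, 251.86724853515625), (59.301963806152344, 300.5904846191406), 7.466426372528076)
```

View pics/crop1.png

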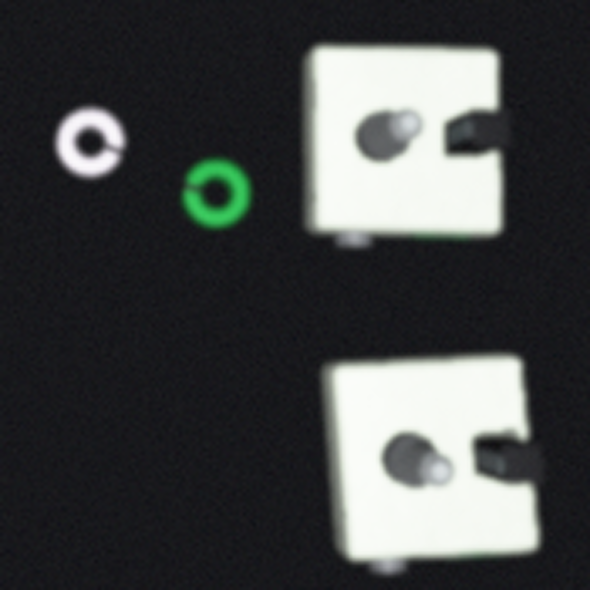

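The crop shows the silver ring with its dark mark on its right side (crop (115,147), facing −y), the green decoy ring at (217,193), and the far drive at the top with shaft and post. Now for precise fits, including the lid, whose depth suggests its front is raised.

```bash
python3 - <<'E'
from h import *
for c in("scene","top"):
    d=np.load(f"{c}0.npy"); P=cloud(c,d); ok=d>0
    m=ok&(P[...,0]>.40)&(P[...,0]<.65)&(P[...,1]>.08)&(P[...,1]<.44)&(P[...,2]>.045); X=P[m]
    # lid plane ransac-ish
    w=np.ones(len(X),bool)
    for _ in range(15):
        A=np.c_[X[w][:,:2],np.ones(w.sum())]; s=np.linalg.lstsq(A,X[w][:,2],rcond=None)[0]
        r=X[:,2]-np.c_[X[:,:2],np.ones(len(X))]@s; w=abs(r)<.005
    print(c,"lid plane",s.round(4),w.sum(),"tilt",np.degrees(np.arctan(np.hypot(*s[:2]))))
    h=X[r>.02]; print("above lid",len(h),h.mean(0).round(4),h.min(0).round(3),h.max(0).round(3)); print(cv2.minAreaRect(h[:,:2].astype(np.float32)*1000))
    L=X[w]; print("lid rect",cv2.minAreaRect(L[:,:2].astype(np.float32)*1000)); b=cv2.boxPoints(cv2.minAreaRect(L[:,:2].astype(np.float32)*1000)); print(b.round(0).tolist())
    for n,z0,z1 in(("shaft",.105,.126),("tip",.127,.14),("boss",.058,.069)):
        m=ok&(P[...,0]>.4)&(P[...,0]<.54)&(P[...,1]>-.288)&(P[...,1]<-.23)&(P[...,2]>z0)&(P[...,2]<z1); print(n,m.sum(),P[m].mean(0).round(4),P[m].min(0).round(4),P[m].max(0).round(4))
    m=ok&(P[...,0]>.4)&(P[...,0]<.54)&(P[...,1]>-.38)&(P[...,1]<-.29)&(P[...,2]>.105)&(P[...,2]<.12); print("post",m.sum(),P[m].mean(0).round(4),P[m].min(0).round(4),P[m].max(0).round(4))
    m=ok&(P[...,0]>.38)&(P[...,0]<.56)&(P[...,1]>-.38)&(P[...,1]<-.2)&(P[...,2]>.041)&(P[...,2]<.049);r=cv2.minAreaRect(P[m][:,:2].astype(np.float32)*1000);print("housing",r,cv2.boxPoints(r).round(0).tolist())
E
```

```text
scene lid plane [-0.1539 -0.0199  0.1596] 4290 tilt 8.821590026556265
above lid 107 [0.4573 0.2465 0.1229] [0.448 0.195 0.106] [0.468 0.303 0.129]
((455.6121520996094, 249.199462890625), (13.44052791595459, 108.74366760253906), 7.073221683502197)
lid rect ((528.5896606445312, 259.35736083984375), (179.71600341796875, 303.4150390625), 6.966674327850342)
[[421.0, 399.0], [458.0, 98.0], [636.0, 120.0], [599.0, 421.0]]
shaft 52 [ 0.4786 -0.2632  0.1168] [ 0.4633 -0.2723  0.1067] [ 0.4835 -0.2518  0.1259]
tip 33 [ 0.4746 -0.2625  0.1307] [ 0.4666 -0.2698  0.127 ] [ 0.4823 -0.2551  0.1349]
boss 85 [ 0.4787 -0.2639  0.0648] [ 0.4532 -0.2791  0.0584] [ 0.4908 -0.2432  0.0689]
post 119 [ 0.4737 -0.3187  0.1143] [ 0.4568 -0.3316  0.1052] [ 0.4851 -0.3045  0.1198]
housing ((473.18902587890625, -281.4156188964844), (129.49464416503906, 131.183349609375), 88.35640716552734) [[406.0, -344.0], [537.0, -348.0], [541.0, -219.0], [409.0, -215.0]]
top lid plane [-0.1534 -0.0202  0.1564] 9040 tilt 8.79347062600316
above lid 248 [0.4513 0.2488 0.1212] [0.44  0.196 0.103] [0.463 0.303 0.126]
((451.5777282714844, 249.11154174804688), (11.54566764831543, 107.80555725097656), 7.685391902923584)
lid rect ((524.1469116210938, 259.6297302246094), (178.77503967285156, 300.5904846191406), 7.466426372528076)
[[416.0, 397.0], [455.0, 99.0], [632.0, 122.0], [593.0, 420.0]]
shaft 56 [ 0.4676 -0.2582  0.1195] [ 0.4585 -0.2732  0.106 ] [ 0.4802 -0.2494  0.126 ]
tip 37 [ 0.4693 -0.2601  0.1299] [ 0.4616 -0.2683  0.1271] [ 0.4769 -0.2528  0.1334]
boss 91 [ 0.4668 -0.2558  0.0637] [ 0.4526 -0.2777  0.0581] [ 0.4859 -0.2437  0.068 ]
post 149 [ 0.4671 -0.3165  0.1129] [ 0.4549 -0.3297  0.1055] [ 0.4795 -0.3036  0.1187]
housing ((468.3294982910156, -280.71490478515625), (127.92752838134766, 128.6946563720703), 88.20635223388672) [[402.0, -343.0], [531.0, -347.0], [535.0, -219.0], [406.0, -215.0]]
```

```bash
cat >> h.py <<'E'
def Rdown(yaw,tilt=0):  # yaw = world angle of tool y, deg; tilt about tool x, deg
    a=np.radians(yaw); y=np.array([np.cos(a),np.sin(a),0]); z=np.array([0,0,-1.]); 
    return R.from_matrix(np.c_[np.cross(y,z),y,z])*R.from_euler('x',tilt,degrees=True)
def plan(way,g,start=None):
    """way: list of (pos,yaw[,tilt]); g closure. Prints chained calls, each <=0.1 m per tool axis."""
    o=arm.get_obs(); p=np.array(o["position"]); r=R.from_rotvec(o["tool_rot"])
    if start: p,r=np.array(start[0]),Rdown(*start[1:])
    for w in way:
        q=np.array(w[0],float); rt=Rdown(*w[1:])
        if (r.inv()*rt).magnitude()>np.pi/2: rt=rt*R.from_euler('z',180,degrees=True)
        while True:
            d=r.inv().apply(q-p); k=min(1,.0999/max(1e-9,abs(d).max())); rv=(r.inv()*rt).as_rotvec()
            n=int(np.ceil(max(np.linalg.norm(d*k)/.04,np.degrees(np.linalg.norm(rv))/8.5)))+(2 if k<1 else 4)
            print(f"{n}x", *np.round(d*k*10,3), *np.round(rv/2/np.pi,4), g)
            p=p+r.apply(d*k); r=rt
            if k==1: break
def st():
    o=arm.get_obs(); print("t",round(o["time"],2),"p",np.round(o["position"],4),"yaw",np.degrees(np.arctan2(*R.from_rotvec(o["tool_rot"]).as_matrix()[[1,0],1])).round(2),"F",np.round(o["contact_force"],1),"gap",round(o["finger_gap"],3),"gf",o["gripper_force"],"q",np.round(o["qpos"],2)); return o
E
python3 - <<'E'
from h import *
plan([([.4536,.249,.19],7.3),([.4536,.249,.0995],7.3)],-1)
E
```

```text
9x -0.999 -0.515 0.135 0.0 -0.0 0.1602 -1
5x -0.999 0.586 0.139 0.0 0.0 0.0 -1
7x -0.998 0.586 0.139 0.0 0.0 0.0 -1
7x 0.0 -0.0 0.905 0.0 0.0 0.0 -1
```

play_rows --deltas "-0.999 -0.515 0.135 0 0 0.16 -1;-0.999 -0.515 0.135 0 0 0.16 -1;-0.999 -0.515 0.135 0 0 0.16 -1;-0.999 -0.515 0.135 0 0 0.16 -1;-0.999 -0.515 0.135 0 0 0.16 -1;-0.999 -0.515 0.135 0 0 0.16 -1;-0.999 -0.515 0.135 0 0 0.16 -1;-0.999 -0.515 0.135 0 0 0.16 -1;-0.999 -0.515 0.135 0 0 0.16 -1"

```text
time: 1.8
position: [0.312, 0.4321, 0.2178]
tool_rot: [-2.071, -2.362, -0.0]
contact_force: [0.1, 0.7, 0.3]
finger_gap: 1.006
gripper_force: 0.0
```

play_rows --deltas "-0.999 0.586 0.139 0 0 0 -1;-0.999 0.586 0.139 0 0 0 -1;-0.999 0.586 0.139 0 0 0 -1;-0.999 0.586 0.139 0 0 0 -1;-0.999 0.586 0.139 0 0 0 -1"

```text
time: 2.3
position: [0.383, 0.3406, 0.204]
tool_rot: [-2.073, -2.36, -0.0]
contact_force: [-0.5, 0.0, 0.3]
finger_gap: 0.997
gripper_force: 0.0
```

play_rows --deltas "-0.998 0.586 0.139 0 0 0 -1;-0.998 0.586 0.139 0 0 0 -1;-0.998 0.586 0.139 0 0 0 -1;-0.998 0.586 0.139 0 0 0 -1;-0.998 0.586 0.139 0 0 0 -1;-0.998 0.586 0.139 0 0 0 -1;-0.998 0.586 0.139 0 0 0 -1"

```text
time: 3.0
position: [0.4531, 0.2504, 0.1903]
tool_rot: [-2.071, -2.362, -0.001]
contact_force: [-0.1, -0.1, 0.0]
finger_gap: 0.999
gripper_force: 0.0
```

```bash
python3 - <<'E'
from h import *
st(); plan([([.4536,.249,.0995],7.3)],-1)
# camera check against the gripper: find fingertip points near the TCP in each cloud
p=np.array(arm.get_obs()["position"])
for c in("top","scene"):
    im,d=arm.read_camera(c); P=cloud(c,d); m=(d>0)&(np.linalg.norm(P[...,:2]-p[:2],axis=-1)<.09)&(P[...,2]>.17)&(P[...,2]<.40)
    X=P[m]; print(c,m.sum(),(X.min(0)-p).round(3),(X.max(0)-p).round(3)); cv2.imwrite(f"pics/{c}1.png",im)
E
```

```text
t 3.0 p [0.4531 0.2504 0.1903] yaw 7.52 F [-0.1 -0.1  0. ] gap 0.999 gf 0.0 q [ 0.35  0.22 -0.18  1.17  0.    1.79]
7x -0.014 0.003 0.908 0.0001 -0.0001 0.0006 -1
top 1407 [-0.076 -0.038  0.012] [0.072 0.021 0.208]
scene 1691 [-0.072 -0.04   0.012] [0.076 0.029 0.21 ]
```

play_rows --deltas "-0.014 0.003 0.908 0 0 0 -1;-0.014 0.003 0.908 0 0 0 -1;-0.014 0.003 0.908 0 0 0 -1;-0.014 0.003 0.908 0 0 0 -1;-0.014 0.003 0.908 0 0 0 -1;-0.014 0.003 0.908 0 0 0 -1;-0.014 0.003 0.908 0 0 0 1;-0.014 0.003 0.908 0 0 0 1;-0.014 0.003 0.908 0 0 0 1;-0.014 0.003 0.908 0 0 0 1;-0.014 0.003 0.908 0 0 0 1;-0.014 0.003 0.908 0 0 0 1;-0.014 0.003 0.908 0 0 0 1;-0.014 0.003 0.908 0 0 0 1;-0.014 0.003 0.908 0 0 0 1" --squeeze 40

```text
time: 4.6
position: [0.4544, 0.2478, 0.0992]
tool_rot: [2.074, 2.36, 0.0]
contact_force: [0.2, 0.1, -0.3]
finger_gap: 0.111
gripper_force: 38.9
```

```bash
python3 - <<'E'
from h import *
st()
t0=.1535; f=lambda t:np.array([-.17*np.cos(t)+.043*np.sin(t),.05+.17*np.sin(t)+.043*np.cos(t)])
prev=t0
for ts in (np.linspace(t0,.62,7)[1:],np.linspace(.62,1.1,7)[1:],np.linspace(1.1,1.5,6)[1:],np.linspace(1.5,1.75,6)[1:]):
    print(";".join("0 %.3f %.3f 0 0 0 1"%((f(t)-f(prev))[0]*10,-(f(t)-f(prev))[1]*10) for t in ts)); prev=ts[-1]
E
```

```text
t 4.6 p [0.4544 0.2478 0.0992] yaw 7.37 F [ 0.2  0.1 -0.3] gap 0.111 gf 38.89406740665436 q [ 0.34  0.28 -0.33  0.95 -0.    1.79]
0 0.058 -0.123 0 0 0 1;0 0.126 -0.242 0 0 0 1;0 0.202 -0.355 0 0 0 1;0 0.287 -0.461 0 0 0 1;0 0.380 -0.561 0 0 0 1;0 0.481 -0.653 0 0 0 1
0 0.111 -0.086 0 0 0 1;0 0.228 -0.164 0 0 0 1;0 0.350 -0.231 0 0 0 1;0 0.478 -0.289 0 0 0 1;0 0.610 -0.336 0 0 0 1;0 0.746 -0.372 0 0 0 1
0 0.138 -0.026 0 0 0 1;0 0.277 -0.040 0 0 0 1;0 0.418 -0.043 0 0 0 1;0 0.558 -0.035 0 0 0 1;0 0.697 -0.016 0 0 0 1
0 0.086 0.018 0 0 0 1;0 0.171 0.039 0 0 0 1;0 0.254 0.066 0 0 0 1;0 0.337 0.096 0 0 0 1;0 0.417 0.130 0 0 0 1
```

play_rows --deltas "0 0.058 -0.123 0 0 0 1;0 0.126 -0.242 0 0 0 1;0 0.202 -0.355 0 0 0 1;0 0.287 -0.461 0 0 0 1;0 0.380 -0.561 0 0 0 1;0 0.481 -0.653 0 0 0 1;0 0.481 -0.653 0 0 0 1"

```text
time: 5.3
position: [0.5007, 0.2537, 0.1655]
tool_rot: [-2.072, -2.358, 0.004]
contact_force: [-6.3, -1.1, 8.3]
finger_gap: 0.111
gripper_force: 39.7
```

play_rows --deltas "0 0.111 -0.086 0 0 0 1;0 0.228 -0.164 0 0 0 1;0 0.350 -0.231 0 0 0 1;0 0.478 -0.289 0 0 0 1;0 0.610 -0.336 0 0 0 1;0 0.746 -0.372 0 0 0 1;0 0.746 -0.372 0 0 0 1"

```text
time: 6.0
position: [0.5774, 0.2637, 0.2034]
tool_rot: [2.074, 2.359, 0.003]
contact_force: [-0.9, -1.3, 7.8]
finger_gap: 0.109
gripper_force: 41.5
```

play_rows --deltas "0 0.138 -0.026 0 0 0 1;0 0.277 -0.040 0 0 0 1;0 0.418 -0.043 0 0 0 1;0 0.558 -0.035 0 0 0 1;0 0.697 -0.016 0 0 0 1;0 0.697 -0.016 0 0 0 1"

```text
time: 6.6
position: [0.6465, 0.2727, 0.2032]
tool_rot: [2.074, 2.359, 0.002]
contact_force: [-0.1, 0.4, 3.0]
finger_gap: 0.106
gripper_force: 42.3
```

```bash
python3 - <<'E'
from h import *
st()
im,d=arm.read_camera("scene"); cv2.imwrite("pics/scene2.png",im)
E
```

```text
t 6.6 p [0.6465 0.2727 0.2032] yaw 7.36 F [-0.1  0.4  3. ] gap 0.106 gf 42.261868715286255 q [0.28 0.58 0.39 1.38 0.   1.73]
```

View pics/scene2.png

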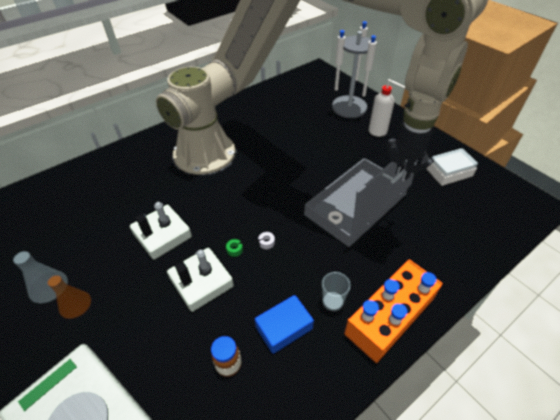

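The lid is following (about 86°), a sleeve shows in the case at (335,216). Continuing to the stop.

play_rows --deltas "0 0.086 0.018 0 0 0 1;0 0.171 0.039 0 0 0 1;0 0.254 0.066 0 0 0 1;0 0.337 0.096 0 0 0 1;0 0.417 0.130 0 0 0 1;0 0.45 0.146 0 0 0 1;0 0.45 0.146 0 0 0 1"

```text
time: 7.35
position: [0.6868, 0.2779, 0.1903]
tool_rot: [-2.071, -2.358, 0.007]
contact_force: [-14.2, -3.2, 13.0]
finger_gap: 0.111
gripper_force: 43.4
```

```bash
python3 - <<'E'
from h import *
st()
im,d=arm.read_camera("scene"); P=cloud("scene",d)-[.002,0,0]
m=(d>0)&(P[...,0]>.60)&(P[...,0]<.75)&(P[...,1]>.1)&(P[...,1]<.42)&(P[...,2]>.07)&(P[...,2]<.24)
print(m.sum(),P[m].min(0),P[m].max(0))
E
```

```text
t 7.35 p [0.6868 0.2779 0.1903] yaw 7.4 F [-14.2  -3.2  13. ] gap 0.111 gf 43.392214179039 q [0.28 0.68 0.53 1.43 0.   1.72]
1175 [0.61146884 0.12039079 0.07005965] [0.72123287 0.41764329 0.23996111]
```

play_rows --deltas "0 0 0 0 0 0 0.5;0 0 0 0 0 0 0.5;0 0 0 0 0 0 0.5;0 0 0 0 0 0 0.5;0 0 -0.5 0 0 0 0.5;0 0 -0.999 0 0 0 0.5;0 0 -0.999 0 0 0 0.5;0 0 -0.999 0 0 0 0.5;0 0 -0.999 0 0 0 0.5"

```text
time: 8.3
position: [0.6898, 0.2782, 0.2873]
tool_rot: [-2.074, -2.359, 0.002]
contact_force: [0.9, 0.4, 0.3]
finger_gap: 0.249
gripper_force: 0.0
```

play_rows --deltas "-0.999 -0.9 0 0 0 0 -1;-0.999 -0.9 0 0 0 0 -1;-0.999 -0.9 0 0 0 0 -1;-0.999 -0.9 0 0 0 0 -1;-0.999 -0.9 0 0 0 0 -1"

```text
time: 8.8
position: [0.6125, 0.1669, 0.2875]
tool_rot: [-2.075, -2.357, 0.002]
contact_force: [0.2, -0.3, 0.4]
finger_gap: 0.999
gripper_force: 0.0
```

play_rows --deltas "-0.999 -0.5 0 0 0 0 -1;-0.999 -0.5 0 0 0 0 -1;-0.999 -0.5 0 0 0 0 -1;-0.999 -0.5 0 0 0 0 -1;-0.999 -0.5 0 0 0 0 -1"

```text
time: 9.3
position: [0.5774, 0.0631, 0.2882]
tool_rot: [-2.073, -2.36, -0.001]
contact_force: [0.1, -0.2, -0.2]
finger_gap: 0.998
gripper_force: 0.0
```

play_rows --deltas "-0.999 -0.2 0 0 0 0 -1;-0.999 -0.2 0 0 0 0 -1;-0.999 -0.2 0 0 0 0 -1;-0.999 -0.2 0 0 0 0 -1;-0.999 -0.2 0 0 0 0 -1"

```text
time: 9.8
position: [0.5702, -0.0379, 0.2883]
tool_rot: [-2.072, -2.361, -0.001]
contact_force: [-0.1, 0.5, 0.6]
finger_gap: 1.001
gripper_force: 0.0
```

```bash
python3 - <<'E'
from h import *
st()
for c in("top","scene"):
    im,d=arm.read_camera(c); np.save(f"{c}3.npy",d); cv2.imwrite(f"pics/{c}3.png",im)
    for t in("sleeve1","hub"): print(c,t,[(round(r["score"],2),world(c,r["point"]).round(3).tolist(),np.round(w2pix(c,world(c,r["point"]))).tolist()) for r in arm.recognise(c,t)])
    if c=="scene": b=cv2.resize(im[130:260,280:430],(520,450),interpolation=cv2.INTER_CUBIC)
    else: a=cv2.resize(im[150:270,90:250],(600,450),interpolation=cv2.INTER_CUBIC)
cv2.imwrite("pics/crop3.png",np.hstack([a,b])[:, :] if 0 else cv2.resize(np.hstack([a,b]),(800,322)))
E
```

```text
t 9.8 p [ 0.5702 -0.0379  0.2883] yaw 7.48 F [-0.1  0.5  0.6] gap 1.001 gf 0.0 q [-0.21  0.3   0.16  1.44  0.    1.23]
top sleeve1 [(0.76, [0.53, 0.292, 0.015], [162.0, 208.0]), (0.68, [0.465, -0.271, 0.045], [396.0, 233.0]), (0.66, [0.54, 0.176, 0.015], [209.0, 204.0]), (0.61, [0.523, 0.356, 0.017], [135.0, 210.0])]
top hub [(0.6, [0.431, -0.161, 0.024], [348.0, 248.0])]
scene sleeve1 [(0.49, [0.533, 0.164, 0.02], [336.0, 215.0])]
scene hub [(0.69, [0.44, -0.153, 0.021], [234.0, 247.0]), (0.46, [0.474, -0.062, 0.025], [266.0, 238.0])]
```

View pics/crop3.png

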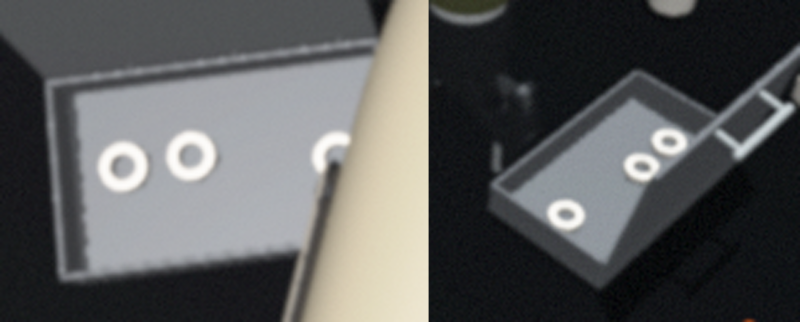

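Three sleeves are visible: top-crop (123,167), (190,155) and (335,155), and scene shows the same three; the arm still hides part of the case, so I'll check again after the first grasp.

```bash
python3 - <<'E'
from h import *
im=cv2.imread("pics/top3.png"); m=(im.min(2)>185).astype(np.uint8); m[:,:95]=0; m[:,250:]=0; m[:150]=0;m[280:]=0
n,l,s,cen=cv2.connectedComponentsWithStats(m)
for i in range(1,n):
    if s[i,4]>20:
        ct=max(cv2.findContours((l==i).astype(np.uint8),0,1)[0],key=len); (u,v),r=cv2.minEnclosingCircle(ct)
        print(s[i],cen[i].round(1),(u,v),r,(ray_z("top",*cen[i],.017)+[.002,0,0]).round(4))
c="scene"; im=cv2.imread("pics/scene3.png"); m=(im.min(2)>185).astype(np.uint8); m[:,:310]=0; m[:,412:]=0; m[:150]=0;m[240:]=0
n,l,s,cen=cv2.connectedComponentsWithStats(m)
for i in range(1,n):
    if s[i,4]>20: print(s[i],cen[i].round(1),(ray_z(c,*cen[i],.016)-[.002,0,0]).round(4))
E
```

```text
[ 218  175   32  105 1759] [238.8 242.8] (233.5, 227.14422607421875) 54.122840881347656 [0.4456 0.1022 0.017 ]
[151 198  20  20 242] [160.7 207.4] (160.8157958984375, 207.4736785888672) 9.93384075164795 [0.5324 0.2945 0.017 ]
[206 198  15  17 122] [211.6 204.7] (213.5, 206.5) 9.300638198852539 [0.539 0.17  0.017]
[126 202  19  20 239] [135.2 211.6] (135.38636779785156, 211.72727966308594) 9.871828079223633 [0.522  0.3564 0.017 ]
[370 182  14  11 100] [376.6 186.6] [0.5194 0.3572 0.016 ]
[359 192  14  11 101] [365.4 196.8] [0.5289 0.2946 0.016 ]
[328 211  15  12 120] [335.1 216.2] [0.5288 0.1609 0.016 ]
```

```bash
python3 - <<'E'
from h import *
plan([([.531,.2945,.10],-1.75),([.531,.2945,.005],-1.75)],-1)
E
```

```text
5x 0.999 0.015 0.562 0.0 -0.0 0.0256 -1
5x 0.999 -0.147 0.568 0.0 0.0 0.0 -1
5x 0.999 -0.147 0.568 0.0 0.0 0.0 -1
5x 0.33 -0.049 0.188 0.0 0.0 0.0 -1
7x 0.0 0.0 0.95 0.0 0.0 0.0 -1
```

play_rows --deltas "0.999 0.015 0.562 0 0 0.0256 -1;0.999 0.015 0.562 0 0 0.0256 -1;0.999 0.015 0.562 0 0 0.0256 -1;0.999 0.015 0.562 0 0 0.0256 -1;0.999 0.015 0.562 0 0 0.0256 -1"

```text
time: 10.6
position: [0.5585, 0.0598, 0.2329]
tool_rot: [2.255, 2.186, 0.0]
contact_force: [-0.4, 0.4, -0.7]
finger_gap: 1.0
gripper_force: 0.0
```

play_rows --deltas "0.999 -0.147 0.568 0 0 0 -1;0.999 -0.147 0.568 0 0 0 -1;0.999 -0.147 0.568 0 0 0 -1;0.999 -0.147 0.568 0 0 0 -1;0.999 -0.147 0.568 0 0 0 -1"

```text
time: 11.1
position: [0.5478, 0.1591, 0.1766]
tool_rot: [2.256, 2.184, 0.001]
contact_force: [0.2, -0.0, 0.1]
finger_gap: 1.001
gripper_force: 0.0
```

play_rows --deltas "0.999 -0.147 0.568 0 0 0 -1;0.999 -0.147 0.568 0 0 0 -1;0.999 -0.147 0.568 0 0 0 -1;0.999 -0.147 0.568 0 0 0 -1;0.999 -0.147 0.568 0 0 0 -1"

```text
time: 11.6
position: [0.5365, 0.2592, 0.1199]
tool_rot: [2.257, 2.183, 0.002]
contact_force: [-0.1, 0.6, 0.1]
finger_gap: 1.001
gripper_force: 0.0
```

play_rows --deltas "0.33 -0.049 0.188 0 0 0 -1;0.33 -0.049 0.188 0 0 0 -1;0.33 -0.049 0.188 0 0 0 -1;0.33 -0.049 0.188 0 0 0 -1;0.33 -0.049 0.188 0 0 0 -1"

```text
time: 12.1
position: [0.5324, 0.2925, 0.1011]
tool_rot: [2.258, 2.183, 0.002]
contact_force: [0.7, -0.3, 0.7]
finger_gap: 1.002
gripper_force: 0.0
```

```bash
python3 - <<'E'
from h import *
st(); plan([([.531,.2945,.005],-1.75)],-1)
E
```

```text
t 12.1 p [0.5324 0.2925 0.1011] yaw -1.94 F [ 0.7 -0.3  0.7] gap 1.002 gf 0.0 q [ 0.37  0.44 -0.09  1.04 -0.    1.97]
7x 0.019 -0.016 0.961 0.0002 -0.0001 -0.0005 -1
```

play_rows --deltas "0.01 -0.008 0.5 0 0 0 -1;0.01 -0.008 0.957 0 0 0 -1;0.01 -0.008 0.957 0 0 0 -1;0.01 -0.008 0.957 0 0 0 -1;0.01 -0.008 0.957 0 0 0 1;0.01 -0.008 0.957 0 0 0 1;0.01 -0.008 0.957 0 0 0 1;0.01 -0.008 0.957 0 0 0 1;0.01 -0.008 0.957 0 0 0 1;0.01 -0.008 0.957 0 0 0 1;0.01 -0.008 0.957 0 0 0 1;0.01 -0.008 0.957 0 0 0 1;0.01 -0.008 0.957 0 0 0 1" --squeeze 30

```text
time: 13.4
position: [0.5323, 0.2952, 0.0069]
tool_rot: [2.255, 2.184, 0.006]
contact_force: [-2.1, -1.2, 6.5]
finger_gap: 0.498
gripper_force: 29.4
```

```bash
python3 - <<'E'
from h import *
st()
im,d=arm.read_camera("top"); cv2.imwrite("pics/top4.png",im)
st()
im=im[150:270,90:250]; cv2.imwrite("pics/crop4.png",cv2.resize(im,(560,420),interpolation=cv2.INTER_CUBIC))
E
```

```text
t 13.4 p [0.5323 0.2952 0.0069] yaw -1.83 F [-2.1 -1.2  6.5] gap 0.498 gf 29.411592786200345 q [ 0.37  0.53 -0.21  0.83 -0.    1.98]
t 13.45 p [0.5323 0.2952 0.0069] yaw -1.83 F [-0.6 -1.3  7.1] gap 0.5 gf 29.411678798496723 q [ 0.37  0.53 -0.21  0.83 -0.    1.98]
```

View pics/crop4.png

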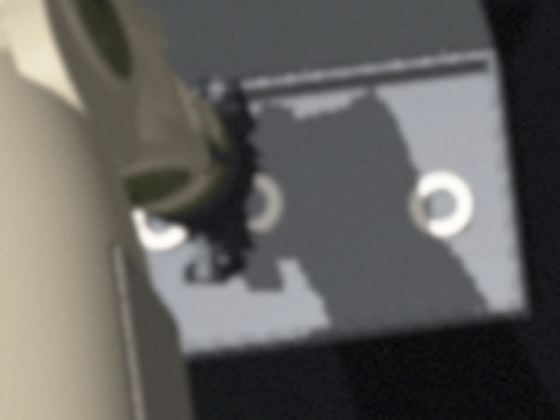

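Two remaining sleeves show: left at crop (160,228) and right at (441,204), plus the gripped one under the hand; no fourth in the right half, so three in all. Lifting the first and carrying it to the shaft.

```bash
python3 - <<'E'
from h import *
print((ray_z("top",90+441*160/560,150+204*120/420,.017)+[.002,0,0]).round(4))
plan([([.5323,.2952,.105],-1.75),([.4715,-.2611,.16],-1.75)],1,start=([.5323,.2952,.0065],-1.8))
E
```

```text
[0.53   0.1591 0.017 ]
7x 0.0 0.0 -0.985 0.0 0.0 -0.0001 1
5x -0.999 -0.078 -0.098 0.0 0.0 0.0 1
5x -0.999 -0.078 -0.098 0.0 0.0 0.0 1
5x -0.999 -0.078 -0.098 0.0 0.0 0.0 1
5x -0.999 -0.078 -0.098 0.0 0.0 0.0 1
5x -0.999 -0.078 -0.098 0.0 0.0 0.0 1
6x -0.584 -0.046 -0.058 0.0 0.0 0.0 1
```

play_rows --deltas "0 0 -0.4 0 0 0 1;0 0 -0.985 0 0 0 1;0 0 -0.985 0 0 0 1;0 0 -0.985 0 0 0 1;0 0 -0.985 0 0 0 1;0 0 -0.985 0 0 0 1"

```text
time: 14.05
position: [0.5294, 0.2941, 0.101]
tool_rot: [-2.256, -2.185, 0.005]
contact_force: [0.1, 0.7, -1.0]
finger_gap: 0.492
gripper_force: 30.6
```

play_rows --deltas "-0.5 -0.039 -0.098 0 0 0 1;-0.999 -0.078 -0.098 0 0 0 1;-0.999 -0.078 -0.098 0 0 0 1;-0.999 -0.078 -0.098 0 0 0 1"

```text
time: 14.45
position: [0.5187, 0.1936, 0.1112]
tool_rot: [-2.258, -2.181, 0.003]
contact_force: [0.8, 0.4, -0.7]
finger_gap: 0.5
gripper_force: 30.6
```

play_rows --deltas "-0.5 -0.039 -0.098 0 0 0 1;-0.999 -0.078 -0.098 0 0 0 1;-0.999 -0.078 -0.098 0 0 0 1;-0.999 -0.078 -0.098 0 0 0 1"

```text
time: 14.85
position: [0.5086, 0.0952, 0.1218]
tool_rot: [-2.258, -2.183, 0.0]
contact_force: [-0.2, 0.3, -0.5]
finger_gap: 0.5
gripper_force: 30.6
```

play_rows --deltas "-0.5 -0.039 -0.098 0 0 0 1;-0.999 -0.078 -0.098 0 0 0 1;-0.999 -0.078 -0.098 0 0 0 1;-0.999 -0.078 -0.098 0 0 0 1"

```text
time: 15.25
position: [0.4979, -0.0036, 0.1318]
tool_rot: [-2.257, -2.184, -0.001]
contact_force: [-0.0, 0.8, 0.1]
finger_gap: 0.496
gripper_force: 30.6
```

play_rows --deltas "-0.5 -0.039 -0.098 0 0 0 1;-0.999 -0.078 -0.098 0 0 0 1;-0.999 -0.078 -0.098 0 0 0 1;-0.999 -0.078 -0.098 0 0 0 1"

```text
time: 15.65
position: [0.487, -0.1028, 0.1416]
tool_rot: [-2.256, -2.185, -0.001]
contact_force: [-0.4, 0.6, -0.2]
finger_gap: 0.501
gripper_force: 30.6
```

play_rows --deltas "-0.5 -0.039 -0.098 0 0 0 1;-0.999 -0.078 -0.098 0 0 0 1;-0.999 -0.078 -0.098 0 0 0 1;-0.999 -0.078 -0.098 0 0 0 1"

```text
time: 16.05
position: [0.4761, -0.202, 0.1512]
tool_rot: [-2.255, -2.185, -0.001]
contact_force: [-0.3, 0.3, 0.4]
finger_gap: 0.496
gripper_force: 30.6
```

play_rows --deltas "-0.4 -0.03 -0.058 0 0 0 1;-0.584 -0.046 -0.058 0 0 0 1;-0.584 -0.046 -0.058 0 0 0 1;-0.584 -0.046 -0.058 0 0 0 1;-0.584 -0.046 -0.058 0 0 0 1;-0.584 -0.046 -0.058 0 0 0 1"

```text
time: 16.65
position: [0.4694, -0.2599, 0.1574]
tool_rot: [-2.254, -2.187, -0.0]
contact_force: [-1.6, 0.3, -0.2]
finger_gap: 0.498
gripper_force: 30.6
```

```bash
python3 - <<'E'
from h import *
o=st(); p=np.array(o["position"])
for c,dx in(("scene",-.002),("top",.002)):
    im,d=arm.read_camera(c); cv2.imwrite(f"pics/{c}5.png",im); P=cloud(c,d)+[dx,0,0]
    m=(d>0)&(np.linalg.norm(P[...,:2]-p[:2],axis=-1)<.09)&(P[...,2]>.16)&(P[...,2]<.40); X=P[m]; print(c,m.sum(),(X.min(0)-p).round(4),(X.max(0)-p).round(4))
    f=w2pix(c,[.4715,-.2611,.131]); print("shaft tip px",np.round(f,1)); st()
    if c=="scene":
        u,v=map(int,f); cv2.imwrite("pics/crop5.png",cv2.resize(im[v-70:v+50,u-70:u+70],(700,600),interpolation=cv2.INTER_CUBIC))
E
```

```text
t 16.65 p [ 0.4694 -0.2599  0.1574] yaw -1.72 F [-1.6  0.3 -0.2] gap 0.498 gf 30.631789290346205 q [-0.66  0.27 -0.19  1.11  0.    0.95]
scene 1969 [-0.0301 -0.0376  0.0026] [0.0664 0.0379 0.2425]
shaft tip px [200.2 251.4]
t 16.7 p [ 0.4693 -0.2602  0.1575] yaw -1.74 F [ 0.3  0.4 -0.6] gap 0.494 gf 30.63163686543703 q [-0.66  0.27 -0.19  1.11  0.    0.95]
top 863 [-0.0346 -0.0142  0.003 ] [0.0671 0.0386 0.2325]
shaft tip px [401.  225.4]
t 16.75 p [ 0.4693 -0.2606  0.1576] yaw -1.76 F [-0.1 -0.6 -0.8] gap 0.495 gf 30.63167148269713 q [-0.66  0.27 -0.19  1.11  0.    0.94]
```

View pics/crop5.png

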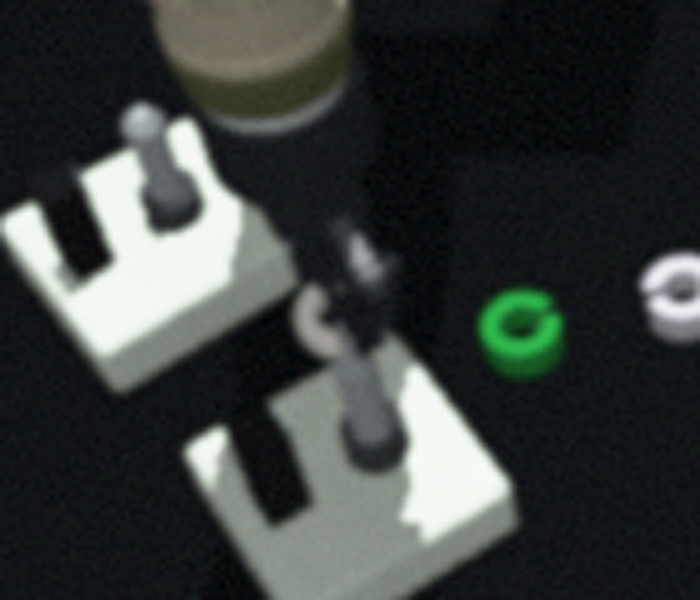

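The sleeve is held at crop (320,320), just above the shaft tip (365,370). Correcting 2 mm and lowering.

play_rows --deltas "-0.009 0.021 0 0 0 0 1;-0.009 0.021 0.1 0 0 0 1;-0.009 0.021 0.2 0 0 0 1;-0.009 0.021 0.3 0 0 0 1;-0.009 0.021 0.4 0 0 0 1;-0.009 0.021 0.4 0 0 0 1;-0.009 0.021 0.4 0 0 0 1"

```text
time: 17.45
position: [0.4709, -0.2625, 0.117]
tool_rot: [-2.256, -2.184, 0.0]
contact_force: [-0.8, -0.5, 0.1]
finger_gap: 0.495
gripper_force: 30.7
```

```bash
python3 - <<'E'
from h import *
st()
E
```

```text
t 17.45 p [ 0.4709 -0.2625  0.117 ] yaw -1.85 F [-0.8 -0.5  0.1] gap 0.495 gf 30.673207556828856 q [-0.66  0.31 -0.25  1.01  0.    0.95]
```

play_rows --deltas "0 0 0.1 0 0 0 1;0 0 0.2 0 0 0 1;0 0 0.3 0 0 0 1;0 0 0.4 0 0 0 1;0 0 0.45 0 0 0 1;0 0 0.49 0 0 0 1;0 0 0.49 0 0 0 1;0 0 0.49 0 0 0 1"

```text
time: 18.25
position: [0.4714, -0.2628, 0.0687]
tool_rot: [2.257, 2.185, 0.0]
contact_force: [0.8, -0.9, -0.0]
finger_gap: 0.493
gripper_force: 30.7
```

```bash
python3 - <<'E'
from h import *
st()
E
```

```text
t 18.25 p [ 0.4714 -0.2628  0.0687] yaw -1.84 F [ 0.8 -0.9 -0. ] gap 0.493 gf 30.676693045534194 q [-0.66  0.35 -0.32  0.9   0.    0.95]
```

play_rows --deltas "0 0 0 0 0 0 -1;0 0 0 0 0 0 -1;0 0 0 0 0 0 -1;0 0 0 0 0 0 -1;0 0 -0.3 0 0 0 -1;0 0 -0.7 0 0 0 -1;0 0 -0.999 0 0 0 -1;0 0 -0.999 0 0 0 -1;0 0 -0.999 0 0 0 -1"

```text
time: 19.15
position: [0.4717, -0.2629, 0.1691]
tool_rot: [2.255, 2.184, 0.001]
contact_force: [-0.5, 0.4, -0.4]
finger_gap: 1.003
gripper_force: 0.0
```

```bash
cat > sl.py <<'E'
from h import *
def sleeves():
    out=[]
    for c,dx,t,win in(("top",.002,150,(150,270,100,250)),("scene",-.002,150,(150,250,310,410))):
        im,d=arm.read_camera(c); cv2.imwrite(f"pics/{c}_last.png",im)
        m=np.zeros((420,560),np.uint8); a,b,e,f=win; m[a:b,e:f]=(im[a:b,e:f].min(2)>185)
        n,l,s,cen=cv2.connectedComponentsWithStats(m)
        for i in range(1,n):
            if 60<s[i,4]<400: print(c,s[i],cen[i].round(1),(ray_z(c,*cen[i],.0165)+[dx,0,0]).round(4))
E
python3 - <<'E'
from sl import *
o=st(); sleeves(); 
plan([([.521,.3568,.13],-1.75)],-1)
E
```

```text
t 19.15 p [ 0.4717 -0.2629  0.1691] yaw -1.84 F [-0.5  0.4 -0.4] gap 1.003 gf 0.0 q [-0.66  0.27 -0.17  1.13  0.    0.95]
top [206 198  20  21 278] [215.2 207.9] [0.5312 0.1611 0.0165]
top [126 202  19  20 252] [135.1 211.5] [0.5223 0.3567 0.0165]
scene [370 182  14  11 102] [376.7 186.7] [0.5201 0.3565 0.0165]
scene [328 211  15  12 124] [335.1 216.2] [0.5294 0.1603 0.0165]
5x 0.999 0.049 0.061 -0.0002 -0.0002 -0.0003 -1
5x 0.999 0.051 0.06 0.0 0.0 0.0 -1
5x 0.999 0.051 0.06 0.0 0.0 0.0 -1
5x 0.999 0.051 0.06 0.0 0.0 0.0 -1
5x 0.999 0.051 0.06 0.0 0.0 0.0 -1
5x 0.999 0.051 0.06 0.0 0.0 0.0 -1
5x 0.208 0.011 0.012 0.0 0.0 0.0 -1
```

```bash
python3 - <<'E'
from sl import *
plan([([.5303,.1607,.09],-1.75)],-1)
im,d=arm.read_camera("scene"); P=cloud("scene",d)-[.002,0,0]
m=(d>0)&(P[...,0]>.4)&(P[...,0]<.54)&(P[...,1]>-.30)&(P[...,1]<-.22)&(P[...,2]>.070)&(P[...,2]<.085)&(im.min(2)>150); print(m.sum(),P[m].mean(0) if m.any() else '',P[m].max(0) if m.any() else '')
E
```

```text
5x 0.999 0.109 0.183 -0.0002 -0.0002 -0.0003 -1
5x 0.999 0.11 0.182 0.0 0.0 0.0 -1
5x 0.999 0.11 0.182 0.0 0.0 0.0 -1
5x 0.999 0.11 0.182 0.0 0.0 0.0 -1
5x 0.248 0.027 0.045 0.0 0.0 0.0 -1
56 [ 0.47904798 -0.25802777  0.07737403] [ 0.48988353 -0.2424993   0.08210877]
```

play_rows --deltas "0.5 0.055 0.05 0 0 0 -1;0.999 0.11 0.183 0 0 0 -1;0.999 0.11 0.183 0 0 0 -1;0.999 0.11 0.183 0 0 0 -1"

```text
time: 19.7
position: [0.4846, -0.1616, 0.1488]
tool_rot: [-2.252, -2.187, 0.002]
contact_force: [0.2, -0.9, -0.4]
finger_gap: 1.004
gripper_force: 0.0
```

play_rows --deltas "0.5 0.055 0.05 0 0 0 -1;0.999 0.11 0.183 0 0 0 -1;0.999 0.11 0.183 0 0 0 -1;0.999 0.11 0.183 0 0 0 -1"

```text
time: 20.1
position: [0.4996, -0.0637, 0.1314]
tool_rot: [-2.255, -2.187, 0.001]
contact_force: [-0.8, -0.4, -0.7]
finger_gap: 0.999
gripper_force: 0.0
```

play_rows --deltas "0.5 0.055 0.05 0 0 0 -1;0.999 0.11 0.183 0 0 0 -1;0.999 0.11 0.183 0 0 0 -1;0.999 0.11 0.183 0 0 0 -1"

```text
time: 20.5
position: [0.5143, 0.0351, 0.1134]
tool_rot: [2.256, 2.185, -0.001]
contact_force: [0.2, -0.8, -0.3]
finger_gap: 1.001
gripper_force: 0.0
```

play_rows --deltas "0.5 0.055 0.05 0 0 0 -1;0.999 0.11 0.183 0 0 0 -1;0.999 0.11 0.183 0 0 0 -1;0.999 0.11 0.183 0 0 0 -1"

```text
time: 20.9
position: [0.5287, 0.1342, 0.0953]
tool_rot: [2.257, 2.184, -0.001]
contact_force: [-0.4, 0.2, -0.7]
finger_gap: 1.005
gripper_force: 0.0
```

play_rows --deltas "0.248 0.027 0.045 0 0 0 -1;0.248 0.027 0.045 0 0 0 -1;0.248 0.027 0.045 0 0 0 -1;0.248 0.027 0.045 0 0 0 -1;0.248 0.027 0.045 0 0 0 -1"

```text
time: 21.4
position: [0.5318, 0.1587, 0.0912]
tool_rot: [2.259, 2.183, 0.0]
contact_force: [-0.4, 0.4, 0.6]
finger_gap: 1.0
gripper_force: 0.0
```

```bash
python3 - <<'E'
from sl import *
st(); plan([([.5303,.1607,.0065],-1.75)],-1)
E
```

```text
t 21.4 p [0.5318 0.1587 0.0912] yaw -1.95 F [-0.4  0.4  0.6] gap 1.0 gf 0.0 q [ 0.15  0.36 -0.25  0.96 -0.    1.75]
7x 0.02 -0.016 0.847 0.0001 0.0 -0.0006 -1
```

play_rows --deltas "0.015 -0.012 0.4 0 0 0 -1;0.015 -0.012 0.84 0 0 0 -1;0.015 -0.012 0.84 0 0 0 -1;0.015 -0.012 0.84 0 0 0 -1;0.015 -0.012 0.84 0 0 0 1;0.015 -0.012 0.84 0 0 0 1;0.015 -0.012 0.84 0 0 0 1;0.015 -0.012 0.84 0 0 0 1;0.015 -0.012 0.84 0 0 0 1;0.015 -0.012 0.84 0 0 0 1;0.015 -0.012 0.84 0 0 0 1;0.015 -0.012 0.84 0 0 0 1;0.015 -0.012 0.84 0 0 0 1"

```text
time: 22.7
position: [0.5319, 0.1618, 0.009]
tool_rot: [2.255, 2.184, 0.004]
contact_force: [-1.1, 0.3, 8.0]
finger_gap: 0.489
gripper_force: 29.5
```

```bash
python3 - <<'E'
from sl import *
o=st(); p=o["position"]; plan([(p+[0,0,.097],-1.75),([.4715,-.2625,.16],-1.75)],1)
E
```

```text
t 22.7 p [0.5319 0.1618 0.009 ] yaw -1.83 F [-1.1  0.3  8. ] gap 0.489 gf 29.49956299737096 q [ 0.15  0.44 -0.35  0.78 -0.    1.75]
7x 0.0 0.003 -0.97 0.0006 -0.0001 -0.0002 1
5x -0.999 -0.111 -0.127 0.0 0.0 0.0 1
5x -0.999 -0.111 -0.127 0.0 0.0 0.0 1
5x -0.999 -0.111 -0.127 0.0 0.0 0.0 1
5x -0.999 -0.111 -0.127 0.0 0.0 0.0 1
5x -0.264 -0.029 -0.033 0.0 0.0 0.0 1
```

play_rows --deltas "0 0 -0.4 0 0 0 1;0 0 -0.97 0 0 0 1;0 0 -0.97 0 0 0 1;0 0 -0.97 0 0 0 1;0 0 -0.97 0 0 0 1;0 0 -0.97 0 0 0 1"

```text
time: 23.3
position: [0.5291, 0.1614, 0.1022]
tool_rot: [-2.256, -2.184, 0.004]
contact_force: [-0.3, -0.7, -1.2]
finger_gap: 0.491
gripper_force: 30.9
```

play_rows --deltas "-0.5 -0.055 -0.127 0 0 0 1;-0.999 -0.111 -0.127 0 0 0 1;-0.999 -0.111 -0.127 0 0 0 1;-0.999 -0.111 -0.127 0 0 0 1"

```text
time: 23.7
position: [0.5151, 0.061, 0.1152]
tool_rot: [-2.258, -2.181, 0.002]
contact_force: [0.9, -0.6, -0.8]
finger_gap: 0.486
gripper_force: 30.9
```

play_rows --deltas "-0.5 -0.055 -0.127 0 0 0 1;-0.999 -0.111 -0.127 0 0 0 1;-0.999 -0.111 -0.127 0 0 0 1;-0.999 -0.111 -0.127 0 0 0 1"

```text
time: 24.1
position: [0.5015, -0.0373, 0.1284]
tool_rot: [-2.257, -2.183, 0.0]
contact_force: [0.5, -0.2, 0.3]
finger_gap: 0.489
gripper_force: 30.9
```

play_rows --deltas "-0.5 -0.055 -0.127 0 0 0 1;-0.999 -0.111 -0.127 0 0 0 1;-0.999 -0.111 -0.127 0 0 0 1;-0.999 -0.111 -0.127 0 0 0 1"

```text
time: 24.5
position: [0.4876, -0.136, 0.1412]
tool_rot: [-2.256, -2.184, -0.001]
contact_force: [-0.6, 1.5, -0.9]
finger_gap: 0.49
gripper_force: 30.9
```

play_rows --deltas "-0.5 -0.055 -0.127 0 0 0 1;-0.999 -0.111 -0.127 0 0 0 1;-0.999 -0.111 -0.127 0 0 0 1;-0.999 -0.111 -0.127 0 0 0 1"

```text
time: 24.9
position: [0.4735, -0.235, 0.1539]
tool_rot: [-2.255, -2.185, -0.001]
contact_force: [-0.2, -0.3, 0.1]
finger_gap: 0.488
gripper_force: 30.9
```

play_rows --deltas "-0.264 -0.029 -0.033 0 0 0 1;-0.264 -0.029 -0.033 0 0 0 1;-0.264 -0.029 -0.033 0 0 0 1;-0.264 -0.029 -0.033 0 0 0 1;-0.264 -0.029 -0.033 0 0 0 1;-0.264 -0.029 -0.033 0 0 0 1"

```text
time: 25.5
position: [0.4696, -0.2617, 0.1578]
tool_rot: [-2.255, -2.187, -0.0]
contact_force: [-0.0, -0.9, 0.1]
finger_gap: 0.488
gripper_force: 30.9
```

```bash
python3 - <<'E'
from sl import *
st(); plan([([.4715,-.262,.12],-1.75),([.4715,-.262,.081],-1.75)],1)
E
```

```text
t 25.5 p [ 0.4696 -0.2617  0.1578] yaw -1.77 F [-0.  -0.9  0.1] gap 0.488 gf 30.905457828193903 q [-0.66  0.27 -0.19  1.11  0.    0.94]
5x -0.003 0.02 0.378 -0.0 -0.0001 -0.0001 1
5x 0.0 0.0 0.39 0.0 0.0 0.0 1
```

play_rows --deltas "0 0.02 0 0 0 0 1;0 0.02 0.1 0 0 0 1;0 0.02 0.2 0 0 0 1;0 0.02 0.3 0 0 0 1;0 0.02 0.4 0 0 0 1;0 0.02 0.4 0 0 0 1;0 0.02 0.4 0 0 0 1"

```text
time: 26.2
position: [0.4709, -0.2621, 0.1171]
tool_rot: [-2.255, -2.184, -0.0]
contact_force: [0.4, 1.2, -0.7]
finger_gap: 0.487
gripper_force: 30.8
```

```bash
python3 - <<'E'
from sl import *
st()
E
```

```text
t 26.2 p [ 0.4709 -0.2621  0.1171] yaw -1.84 F [ 0.4  1.2 -0.7] gap 0.487 gf 30.80549318343401 q [-0.66  0.31 -0.25  1.02  0.    0.95]
```

Threaded without force. Lower to about 81 mm, release, rise, and go toward sleeve A.

play_rows --deltas "0 0 0.1 0 0 0 1;0 0 0.2 0 0 0 1;0 0 0.3 0 0 0 1;0 0 0.36 0 0 0 1;0 0 0.36 0 0 0 1;0 0 0.36 0 0 0 1;0 0 0.36 0 0 0 -1;0 0 0.36 0 0 0 -1;0 0 0.36 0 0 0 -1;0 0 0.36 0 0 0 -1;0 0 0.1 0 0 0 -1;0 0 -0.2 0 0 0 -1;0 0 -0.5 0 0 0 -1;0 0 -0.5 0 0 0 -1;0 0 -0.5 0 0 0 -1"

```text
time: 27.7
position: [0.4719, -0.2633, 0.1686]
tool_rot: [2.255, 2.184, 0.0]
contact_force: [-0.1, 0.2, -0.8]
finger_gap: 1.001
gripper_force: 0.0
```

```bash
python3 - <<'E'
from sl import *
st(); plan([([.5212,.3566,.09],-1.75)],-1)
im,d=arm.read_camera("scene"); P=cloud("scene",d)-[.002,0,0]
m=(d>0)&(P[...,0]>.4)&(P[...,0]<.54)&(P[...,1]>-.30)&(P[...,1]<-.22)&(P[...,2]>.070)&(P[...,2]<.1)&(im.min(2)>150); print(m.sum(),P[m].mean(0) if m.any() else '',P[m].max(0) if m.any() else '')
E
```

```text
t 27.7 p [ 0.4719 -0.2633  0.1686] yaw -1.85 F [-0.1  0.2 -0.8] gap 1.001 gf 0.0 q [-0.66  0.27 -0.17  1.13 -0.    0.95]
5x 0.999 0.047 0.125 0.0003 0.0002 -0.0003 -1
5x 0.999 0.049 0.126 0.0 0.0 0.0 -1
5x 0.999 0.049 0.126 0.0 0.0 0.0 -1
5x 0.999 0.049 0.126 0.0 0.0 0.0 -1
5x 0.999 0.049 0.126 0.0 0.0 0.0 -1
5x 0.999 0.049 0.126 0.0 0.0 0.0 -1
5x 0.218 0.011 0.028 0.0 0.0 0.0 -1
58 [ 0.47881714 -0.25609468  0.08809217] [ 0.49025827 -0.24166335  0.09462795]
```

play_rows --deltas "0.5 0.025 0.03 0 0 0 -1;0.999 0.047 0.125 0 0 0 -1;0.999 0.047 0.125 0 0 0 -1;0.999 0.047 0.125 0 0 0 -1"

```text
time: 28.15
position: [0.4784, -0.1615, 0.1539]
tool_rot: [-2.252, -2.187, 0.002]
contact_force: [0.2, -0.5, -0.3]
finger_gap: 1.003
gripper_force: 0.0
```

play_rows --deltas "0.5 0.025 0.03 0 0 0 -1;0.999 0.049 0.125 0 0 0 -1;0.999 0.049 0.125 0 0 0 -1;0.999 0.049 0.125 0 0 0 -1"

```text
time: 28.55
position: [0.4874, -0.0634, 0.1423]
tool_rot: [-2.255, -2.187, 0.001]
contact_force: [-0.1, -0.5, 0.3]
finger_gap: 1.0
gripper_force: 0.0
```

play_rows --deltas "0.5 0.025 0.03 0 0 0 -1;0.999 0.049 0.125 0 0 0 -1;0.999 0.049 0.125 0 0 0 -1;0.999 0.049 0.125 0 0 0 -1"

```text
time: 28.95
position: [0.496, 0.0355, 0.1302]
tool_rot: [2.256, 2.185, -0.001]
contact_force: [-0.1, -1.2, 0.2]
finger_gap: 1.0
gripper_force: 0.0
```

play_rows --deltas "0.5 0.025 0.03 0 0 0 -1;0.999 0.049 0.125 0 0 0 -1;0.999 0.049 0.125 0 0 0 -1;0.999 0.049 0.125 0 0 0 -1"

```text
time: 29.35
position: [0.5044, 0.1348, 0.1178]
tool_rot: [2.257, 2.184, -0.001]
contact_force: [-0.8, 0.1, -0.7]
finger_gap: 1.002
gripper_force: 0.0
```

play_rows --deltas "0.5 0.025 0.03 0 0 0 -1;0.999 0.049 0.125 0 0 0 -1;0.999 0.049 0.125 0 0 0 -1;0.999 0.049 0.125 0 0 0 -1"

```text
time: 29.75
position: [0.5125, 0.2342, 0.1053]
tool_rot: [2.258, 2.184, -0.001]
contact_force: [-0.0, 0.6, -0.0]
finger_gap: 0.999
gripper_force: 0.0
```

play_rows --deltas "0.5 0.025 0.03 0 0 0 -1;0.999 0.049 0.125 0 0 0 -1;0.999 0.049 0.125 0 0 0 -1;0.999 0.049 0.125 0 0 0 -1"

```text
time: 30.15
position: [0.5206, 0.3337, 0.0927]
tool_rot: [2.258, 2.183, -0.002]
contact_force: [0.4, 0.2, 0.2]
finger_gap: 1.002
gripper_force: 0.0
```

play_rows --deltas "0.218 0.011 0.028 0 0 0 -1;0.218 0.011 0.028 0 0 0 -1;0.218 0.011 0.028 0 0 0 -1;0.218 0.011 0.028 0 0 0 -1;0.218 0.011 0.028 0 0 0 -1"

```text
time: 30.65
position: [0.522, 0.3558, 0.0905]
tool_rot: [2.258, 2.183, 0.0]
contact_force: [-0.5, 0.2, -0.0]
finger_gap: 1.003
gripper_force: 0.0
```

```bash
python3 - <<'E'
from sl import *
st(); plan([([.5212,.3566,.0075],-1.75)],-1)
E
```

```text
t 30.65 p [0.522  0.3558 0.0905] yaw -1.93 F [-0.5  0.2 -0. ] gap 1.003 gf 0.0 q [ 0.47  0.49 -0.04  1.04 -0.    2.08]
7x 0.007 -0.008 0.83 0.0 0.0 -0.0005 -1
```

play_rows --deltas "0 -0.008 0.4 0 0 0 -1;0 -0.008 0.84 0 0 0 -1;0 -0.008 0.84 0 0 0 -1;0 -0.008 0.84 0 0 0 -1;0 -0.008 0.84 0 0 0 1;0 -0.008 0.84 0 0 0 1;0 -0.008 0.84 0 0 0 1;0 -0.008 0.84 0 0 0 1;0 -0.008 0.84 0 0 0 1;0 -0.008 0.84 0 0 0 1;0 -0.008 0.84 0 0 0 1;0 -0.008 0.84 0 0 0 1;0 -0.008 0.84 0 0 0 1"

```text
time: 31.95
position: [0.5222, 0.3579, 0.0086]
tool_rot: [2.256, 2.185, 0.006]
contact_force: [-1.2, -0.4, 6.6]
finger_gap: 0.494
gripper_force: 29.4
```

```bash
python3 - <<'E'
from sl import *
o=st(); p=o["position"]; plan([(p+[0,0,.097],-1.75),([.4725,-.263,.16],-1.75)],1)
E
```

```text
t 31.95 p [0.5222 0.3579 0.0086] yaw -1.84 F [-1.2 -0.4  6.6] gap 0.494 gf 29.438273208215833 q [ 0.47  0.57 -0.14  0.87 -0.    2.08]
7x 0.002 0.003 -0.97 0.0005 -0.0003 -0.0003 1
5x -0.999 -0.049 -0.087 0.0 0.0 0.0 1
5x -0.999 -0.049 -0.087 0.0 0.0 0.0 1
5x -0.999 -0.049 -0.087 0.0 0.0 0.0 1
5x -0.999 -0.049 -0.087 0.0 0.0 0.0 1
5x -0.999 -0.049 -0.087 0.0 0.0 0.0 1
5x -0.999 -0.049 -0.087 0.0 0.0 0.0 1
5x -0.228 -0.011 -0.02 0.0 0.0 0.0 1
```

play_rows --deltas "0 0 -0.4 0 0 0 1;0 0 -0.97 0 0 0 1;0 0 -0.97 0 0 0 1;0 0 -0.97 0 0 0 1;0 0 -0.97 0 0 0 1;0 0 -0.97 0 0 0 1"

```text
time: 32.55
position: [0.5197, 0.3566, 0.1013]
tool_rot: [-2.256, -2.185, 0.005]
contact_force: [-0.2, -0.4, -1.0]
finger_gap: 0.492
gripper_force: 30.5
```

play_rows --deltas "-0.5 -0.025 -0.087 0 0 0 1;-0.999 -0.049 -0.087 0 0 0 1;-0.999 -0.049 -0.087 0 0 0 1;-0.999 -0.049 -0.087 0 0 0 1"

```text
time: 32.95
position: [0.5119, 0.256, 0.1104]
tool_rot: [-2.258, -2.182, 0.004]
contact_force: [0.1, 0.1, 0.0]
finger_gap: 0.492
gripper_force: 30.5
```

play_rows --deltas "-0.5 -0.025 -0.087 0 0 0 1;-0.999 -0.049 -0.087 0 0 0 1;-0.999 -0.049 -0.087 0 0 0 1;-0.999 -0.049 -0.087 0 0 0 1"

```text
time: 33.35
position: [0.5048, 0.1577, 0.12]
tool_rot: [-2.258, -2.183, 0.0]
contact_force: [0.6, 0.7, -0.7]
finger_gap: 0.493
gripper_force: 30.6
```

play_rows --deltas "-0.5 -0.025 -0.087 0 0 0 1;-0.999 -0.049 -0.087 0 0 0 1;-0.999 -0.049 -0.087 0 0 0 1;-0.999 -0.049 -0.087 0 0 0 1"

```text
time: 33.75
position: [0.497, 0.0587, 0.1289]
tool_rot: [-2.257, -2.184, -0.001]
contact_force: [0.7, 0.0, 0.1]
finger_gap: 0.497
gripper_force: 30.6
```

play_rows --deltas "-0.5 -0.025 -0.087 0 0 0 1;-0.999 -0.049 -0.087 0 0 0 1;-0.999 -0.049 -0.087 0 0 0 1;-0.999 -0.049 -0.087 0 0 0 1"

```text
time: 34.15
position: [0.489, -0.0407, 0.1376]
tool_rot: [-2.256, -2.185, -0.001]
contact_force: [0.2, 0.8, -0.3]
finger_gap: 0.494
gripper_force: 30.6
```

play_rows --deltas "-0.5 -0.025 -0.087 0 0 0 1;-0.999 -0.049 -0.087 0 0 0 1;-0.999 -0.049 -0.087 0 0 0 1;-0.999 -0.049 -0.087 0 0 0 1"

```text
time: 34.55
position: [0.4808, -0.14, 0.1462]
tool_rot: [-2.255, -2.185, -0.001]
contact_force: [-0.0, 0.7, 0.5]
finger_gap: 0.494
gripper_force: 30.6
```

play_rows --deltas "-0.5 -0.025 -0.087 0 0 0 1;-0.999 -0.049 -0.087 0 0 0 1;-0.999 -0.049 -0.087 0 0 0 1;-0.999 -0.049 -0.087 0 0 0 1"

```text
time: 34.95
position: [0.4727, -0.2393, 0.1547]
tool_rot: [-2.255, -2.185, -0.001]
contact_force: [1.1, 1.1, 0.3]
finger_gap: 0.494
gripper_force: 30.6
```

play_rows --deltas "-0.228 -0.011 -0.02 0 0 0 1;-0.228 -0.011 -0.02 0 0 0 1;-0.228 -0.011 -0.02 0 0 0 1;-0.228 -0.011 -0.02 0 0 0 1;-0.228 -0.011 -0.02 0 0 0 1;-0.228 -0.011 -0.02 0 0 0 1"

```text
time: 35.55
position: [0.4705, -0.2628, 0.1573]
tool_rot: [-2.255, -2.186, -0.0]
contact_force: [0.7, -0.5, -0.4]
finger_gap: 0.495
gripper_force: 30.6
```

```bash
python3 - <<'E'
from sl import *
st(); plan([([.4715,-.2625,.12],-1.75),([.4715,-.2625,.093],-1.75)],1)
E
```

```text
t 35.55 p [ 0.4705 -0.2628  0.1573] yaw -1.78 F [ 0.7 -0.5 -0.4] gap 0.495 gf 30.58138707652688 q [-0.66  0.28 -0.19  1.11  0.    0.94]
5x 0.003 0.01 0.373 -0.0 -0.0001 -0.0001 1
5x 0.0 0.0 0.27 0.0 0.0 0.0 1
```

play_rows --deltas "0.003 0.01 0 0 0 0 1;0.003 0.01 0.1 0 0 0 1;0.003 0.01 0.2 0 0 0 1;0.003 0.01 0.3 0 0 0 1;0.003 0.01 0.4 0 0 0 1;0.003 0.01 0.4 0 0 0 1;0.003 0.01 0.4 0 0 0 1"

```text
time: 36.25
position: [0.4709, -0.262, 0.116]
tool_rot: [-2.254, -2.184, -0.002]
contact_force: [2.1, 4.3, -3.9]
finger_gap: 0.491
gripper_force: 30.9
```

play_rows --deltas "0 0 0.1 0 0 0 1;0 0 0.2 0 0 0 1;0 0 0.24 0 0 0 1;0 0 0.24 0 0 0 1;0 0 0.24 0 0 0 1"

```text
time: 36.75
position: [0.4711, -0.2621, 0.0928]
tool_rot: [-2.254, -2.185, -0.002]
contact_force: [1.0, 4.9, -0.7]
finger_gap: 0.493
gripper_force: 31.1
```

play_rows --deltas "0 0 0 0 0 0 -1;0 0 0 0 0 0 -1;0 0 0 0 0 0 -1;0 0 0 0 0 0 -1;0 0 -0.2 0 0 0 -1;0 0 -0.5 0 0 0 -1;0 0 -0.8 0 0 0 -1;0 0 -0.8 0 0 0 -1;0 0 -0.8 0 0 0 -1"

```text
time: 37.65
position: [0.4718, -0.264, 0.174]
tool_rot: [2.256, 2.184, 0.0]
contact_force: [0.1, 0.3, -0.7]
finger_gap: 1.001
gripper_force: 0.0
```

```bash
python3 - <<'E'
from sl import *
st()
for c,dx in(("scene",-.002),("top",.002)):
    im,d=arm.read_camera(c); cv2.imwrite(f"pics/{c}6.png",im); P=cloud(c,d)+[dx,0,0]
    m=(d>0)&(P[...,0]>.4)&(P[...,0]<.54)&(P[...,1]>-.30)&(P[...,1]<-.22)&(P[...,2]>.070)&(P[...,2]<.112)&(im.min(2)>150); print(m.sum(),P[m].mean(0) if m.any() else '',P[m].max(0) if m.any() else '')
    for r in arm.recognise(c,"hub"): print(c,round(r["score"],2),(world(c,r["point"])+[dx,0,0]).round(4),np.round(w2pix(c,world(c,r["point"]))))
s=cv2.imread("pics/scene6.png"); t=cv2.imread("pics/top6.png")
a=cv2.resize(s[190:310,160:300],(420,360),interpolation=cv2.INTER_CUBIC); b=cv2.resize(t[190:290,270:380],(380,360),interpolation=cv2.INTER_CUBIC)
cv2.imwrite("pics/crop6.png",np.hstack([a,b]))
E
```

```text
t 37.65 p [ 0.4718 -0.264   0.174 ] yaw -1.85 F [ 0.1  0.3 -0.7] gap 1.001 gf 0.0 q [-0.66  0.27 -0.16  1.14 -0.    0.94]
67 [ 0.47928308 -0.25588648  0.09745182] [ 0.48906779 -0.24154339  0.10775387]
scene 0.77 [ 0.436  -0.1516  0.0208] [234. 247.]
scene 0.69 [ 0.4806 -0.2671  0.1024] [202. 262.]
scene 0.66 [ 0.4748 -0.0633  0.0229] [266. 240.]
scene 0.15 [ 0.4907 -0.2909  0.0437] [200. 281.]
164 [ 0.47090082 -0.25838084  0.09799815] [ 0.49217644 -0.24067828  0.10503834]
top 0.6 [ 0.4351 -0.1439  0.0231] [341. 247.]
top 0.48 [ 0.4705 -0.0592  0.0251] [306. 232.]
```

View pics/crop6.png

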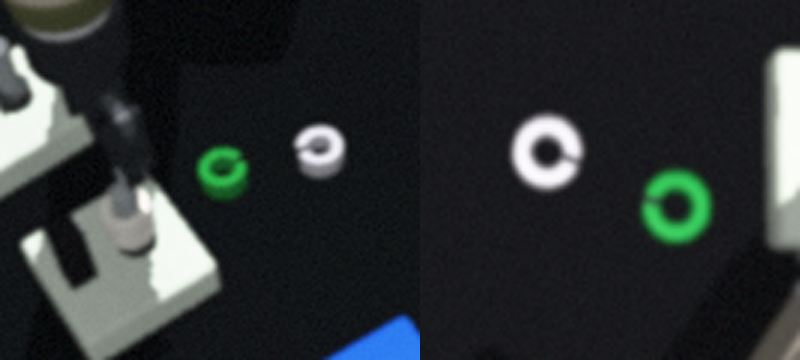

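All three sleeves are stacked (left crop, (130,225)), top face at about 101 mm. The silver hub is unmoved at right crop (547,152), its mark at (572,157); green decoy is at (677,205). Measuring the hub's centre and mark angle.

```bash
cat > hubm.py <<'E'
from h import *
from scipy.optimize import minimize
def hubfit(c,im,g,z=.024,r0=.0125,r1=.023,verbose=1):
    """fit ring centre on top face plane z (camera-frame world), then mark direction"""
    G=im.min(2).astype(np.float32); G=np.minimum(G,200)
    f,cx,cy,V=K(c)
    def samp(C,rad,ph):
        X=np.stack([C[0]+rad*np.cos(ph),C[1]+rad*np.sin(ph),np.full_like(ph,z),np.ones_like(ph)],-1)@V.T
        return cv2.remap(G,(X[...,0]/X[...,2]*f+cx).astype(np.float32),(X[...,1]/X[...,2]*f+cy).astype(np.float32),cv2.INTER_LINEAR)
    ph,rd=np.meshgrid(np.arange(0,2*np.pi,.05),[.014,.016,.018,.020,.0215])
    ph2,ro=np.meshgrid(np.arange(0,2*np.pi,.05),[.0245,.026,.028])
    ph3,ri=np.meshgrid(np.arange(0,2*np.pi,.05),[.004,.008,.011])
    cost=lambda C:-(samp(C,rd,ph).mean()-(samp(C,ro,ph2).mean() if z<.05 else samp(C,ro,ph2).mean()))
    C=min((minimize(cost,np.array(g)+o,method="Nelder-Mead",options=dict(initial_simplex=np.array(g)+o+np.array([[0,0],[.004,0],[0,.004]]))) for o in([0,0],[.004,-.004])),key=lambda s:s.fun).x
    b=samp(C,rd,ph).mean(0); b=cv2.blur(b[None],(5,1),borderType=cv2.BORDER_REPLICATE)[0]; dk=np.clip(np.median(b)-b,0,None); k=dk.argmax(); w=np.arange(k-9,k+10)%len(b)
    a=ph[0]; ang=np.degrees(np.angle((dk[w]*np.exp(1j*a[w])).sum()))
    print(c,"centre",C.round(4),"mark ang",ang.round(1),"depth",dk[k].round(0),"med",np.median(b).round(0)); return C,ang
E
python3 - <<'E'
from hubm import *
for c,g in(("top",[.4685,-.0605]),("scene",[.4740,-.0620])):
    im=cv2.imread(f"pics/{c}6.png"); hubfit(c,im,g); 
E
```

```text
top centre [ 0.4696 -0.0603] mark ang -106.7 depth 43.0 med 199.0
scene centre [ 0.4712 -0.0602] mark ang -109.2 depth 47.0 med 194.0
```

```bash
python3 - <<'E'
from hubm import *
for c,C in(("top",[.4696,-.0603]),("scene",[.4717,-.0602])):
    ims=[arm.read_camera(c)[0].astype(np.float32).min(2) for _ in range(6)]; G=np.mean(ims,0)
    cv2.imwrite(f"pics/{c}7.png",G.astype(np.uint8))
    f,cx,cy,V=K(c)
    # centre by brightness-weighted outline of top face: fit via threshold contour
    uv=w2pix(c,[*C,.024]); print(c,uv)
    for r in(.014,.017,.02,.022):
        ph=np.radians(np.arange(-170,-30,10)); X=np.stack([C[0]+r*np.cos(ph),C[1]+r*np.sin(ph),0*ph+.024,0*ph+1],-1)@V.T
        print(r,cv2.remap(G.astype(np.float32),(X[:,0]/X[:,2]*f+cx).astype(np.float32)[None],(X[:,1]/X[:,2]*f+cy).astype(np.float32)[None],cv2.INTER_LINEAR)[0].round().astype(int))
    u,v=map(int,uv); a=cv2.resize(G[v-16:v+16,u-16:u+16],(390,390),interpolation=cv2.INTER_CUBIC); cv2.imwrite(f"pics/z_{c}.png",a)
cv2.imwrite("pics/crop7.png",np.hstack([cv2.imread("pics/z_top.png"),cv2.imread("pics/z_scene.png")]))
E
```

```text
top (np.float64(306.22687358452185), np.float64(231.7276285991066))
0.014 [227 229 227 229 220 196 154 156 202 225 227 230 230 230]
0.017 [246 247 247 247 244 221 161 176 230 245 247 247 246 246]
0.02 [238 236 239 238 236 212 156 177 228 236 240 236 235 235]
0.022 [201 202 205 203 199 178 125 152 199 207 204 210 205 208]
scene (np.float64(266.27835248884526), np.float64(237.77177526979165))
0.014 [223 220 217 209 185 164 148 173 188 197 195 188 188 190]
0.017 [232 232 236 229 207 175 158 189 216 229 228 229 225 225]
0.02 [213 217 221 217 201 163 141 170 213 228 227 229 228 226]
0.022 [181 184 185 190 176 139 111 142 186 210 214 211 209 209][ WARN:0@6.118] global loadsave.cpp:1063 imwrite_ Unsupported depth image for selected encoder is fallbacked to CV_8U.
```

View pics/crop7.png

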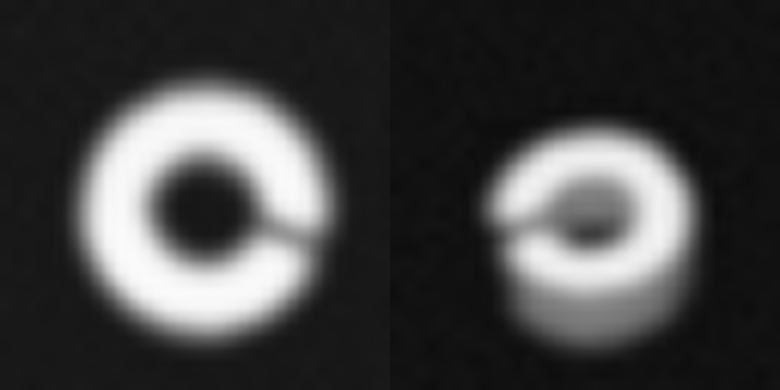

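The crop confirms the mark line on the top face, at about −107° (top view) from +x; the sensor direction is −91.75°, so the hub needs +15.3°. Grasp with tool yaw −17°.

```bash
python3 - <<'E'
from h import *
st(); plan([([.4715,-.0595,.10],-17.05)],-1)
E
```

```text
t 38.45 p [ 0.4714 -0.2634  0.1733] yaw -1.84 F [-0.   0.4  0.2] gap 1.002 gf 0.0 q [-0.66  0.27 -0.16  1.14  0.    0.94]
5x 0.999 -0.032 0.359 0.0 -0.0 0.0422 -1
7x 0.994 -0.305 0.374 0.0 0.0 0.0 -1
```

play_rows --deltas "0.5 -0.016 0.1 0 0 0.02 -1;0.999 -0.032 0.359 0 0 0.0422 -1;0.999 -0.032 0.359 0 0 0.0422 -1;0.999 -0.032 0.359 0 0 0.0422 -1;0.999 -0.032 0.359 0 0 0.0422 -1"

```text
time: 38.95
position: [0.4722, -0.1643, 0.1381]
tool_rot: [2.523, 1.868, 0.001]
contact_force: [-0.0, 0.4, -0.9]
finger_gap: 0.997
gripper_force: 0.0
```

play_rows --deltas "0.994 -0.305 0.374 0 0 0 -1;0.994 -0.305 0.374 0 0 0 -1;0.994 -0.305 0.374 0 0 0 -1;0.994 -0.305 0.374 0 0 0 -1;0.994 -0.305 0.374 0 0 0 -1;0.994 -0.305 0.374 0 0 0 -1;0.994 -0.305 0.374 0 0 0 -1"

```text
time: 39.65
position: [0.4722, -0.0611, 0.1006]
tool_rot: [2.527, 1.865, 0.001]
contact_force: [-0.1, -0.2, 0.4]
finger_gap: 1.006
gripper_force: 0.0
```

```bash
python3 - <<'E'
from hubm import *
st(); plan([([.4715,-.0595,.009],-17.05)],-1)
c="scene"; im,d=arm.read_camera(c); cv2.imwrite("pics/scene8.png",im)
m=(im.min(2)>170).astype(np.uint8); n,l,s,cen=cv2.connectedComponentsWithStats(m)
for i in range(1,n):
    if 40<s[i,4]<400 and 220<cen[i][0]<320 and 200<cen[i][1]<290: print(s[i],cen[i])
m=(cv2.imread("pics/scene6.png").min(2)>170).astype(np.uint8); n,l,s,cen=cv2.connectedComponentsWithStats(m)
for i in range(1,n):
    if 40<s[i,4]<400 and 220<cen[i][0]<320 and 200<cen[i][1]<290: print("before",s[i],cen[i])
E
```

```text
t 39.65 p [ 0.4722 -0.0611  0.1006] yaw -17.15 F [-0.1 -0.2  0.4] gap 1.006 gf 0.0 q [-0.3   0.21 -0.43  0.93 -0.    1.57]
7x 0.013 -0.013 0.916 0.0003 0.0 -0.0003 -1
before [259 232  15  13 112] [266.375  238.1875]
```

play_rows --deltas "0.013 -0.008 0.4 0 0 0 -1;0.013 -0.008 0.916 0 0 0 -1;0.013 -0.008 0.916 0 0 0 -1;0.013 -0.008 0.916 0 0 0 -1;0.013 -0.008 0.916 0 0 0 -1"

```text
time: 40.2
position: [0.4725, -0.0587, 0.0103]
tool_rot: [2.525, 1.866, 0.003]
contact_force: [-0.5, -0.5, 0.3]
finger_gap: 1.001
gripper_force: 0.0
```

```bash
python3 - <<'E'
from hubm import *
st()
for c in("top","scene"):
    im,d=arm.read_camera(c); cv2.imwrite(f"pics/{c}8.png",im)
    if c=="scene": a=cv2.resize(im[190:290,220:330],(396,360),interpolation=cv2.INTER_CUBIC)
    else: b=cv2.resize(im[180:290,250:370],(393,360),interpolation=cv2.INTER_CUBIC)
cv2.imwrite("pics/crop8.png",np.hstack([a,b]))
E
```

```text
t 40.2 p [ 0.4725 -0.0587  0.0103] yaw -17.06 F [-0.5 -0.5  0.3] gap 1.001 gf 0.0 q [-0.29  0.31 -0.55  0.7   0.    1.58]
```

View pics/crop8.png

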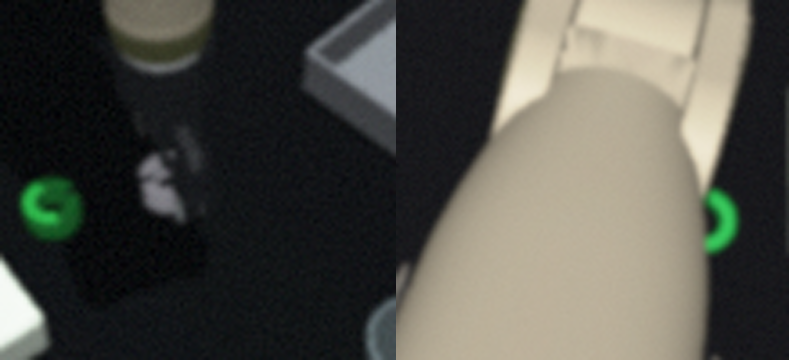

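The hub sits between the fingers (left crop, (165,185)). Closing.

play_rows --deltas "0 -0.005 0.01 0 0 0 1;0 -0.005 0.01 0 0 0 1;0 -0.005 0.01 0 0 0 1;0 -0.005 0.01 0 0 0 1;0 -0.005 0.01 0 0 0 1;0 -0.005 0.01 0 0 0 1;0 -0.005 0.01 0 0 0 1;0 -0.005 0.01 0 0 0 1" --squeeze 40

```text
time: 41.1
position: [0.471, -0.058, 0.0085]
tool_rot: [2.525, 1.868, 0.001]
contact_force: [-2.0, 0.2, 8.1]
finger_gap: 0.52
gripper_force: 39.6
```

play_rows --deltas "0 0 -0.4 0 0 0 1;0 0 -0.8 0 0 0 1;0 0 -0.999 0 0 0 1;0 0 -0.999 0 0 0 1;0 0 -0.999 0 0 0 1;0 0 -0.999 0 0 0 1"

```text
time: 41.7
position: [0.4694, -0.0575, 0.106]
tool_rot: [-2.524, -1.867, 0.002]
contact_force: [0.3, 0.0, -1.0]
finger_gap: 0.521
gripper_force: 41.6
```

```bash
python3 - <<'E'
from hubm import *
st(); plan([([.4725,-.261,.165],-1.75)],1)
E
```

```text
t 41.7 p [ 0.4694 -0.0575  0.106 ] yaw -17.03 F [ 0.3  0.  -1. ] gap 0.521 gf 41.55221063643694 q [-0.29  0.2  -0.43  0.95  0.    1.58]
5x -0.999 0.322 -0.305 -0.0004 -0.0001 -0.0424 1
7x -0.984 0.045 -0.286 0.0 0.0 0.0 1
```

play_rows --deltas "-0.5 0.16 -0.305 0 0 -0.02 1;-0.999 0.322 -0.305 0 0 -0.0424 1;-0.999 0.322 -0.305 0 0 -0.0424 1;-0.999 0.322 -0.305 0 0 -0.0424 1;-0.999 0.322 -0.305 0 0 -0.0424 1;-0.999 0.322 -0.305 0 0 -0.0424 1"

```text
time: 42.3
position: [0.4711, -0.1615, 0.1366]
tool_rot: [-2.253, -2.186, 0.001]
contact_force: [0.1, -1.1, -1.8]
finger_gap: 0.521
gripper_force: 41.5
```

play_rows --deltas "-0.5 0.02 -0.286 0 0 0 1;-0.97 0.045 -0.286 0 0 0 1;-0.97 0.045 -0.286 0 0 0 1;-0.97 0.045 -0.286 0 0 0 1;-0.97 0.045 -0.286 0 0 0 1;-0.97 0.045 -0.286 0 0 0 1;-0.97 0.045 -0.286 0 0 0 1"

```text
time: 43.0
position: [0.4734, -0.2584, 0.1661]
tool_rot: [-2.253, -2.188, -0.0]
contact_force: [0.1, 0.5, -0.2]
finger_gap: 0.526
gripper_force: 41.5
```

```bash
python3 - <<'E'
from hubm import *
st(); plan([([.4715,-.2593,.145],-1.75)],1)
im,d=arm.read_camera("scene"); cv2.imwrite("pics/scene9.png",im); u,v=map(int,w2pix("scene",[.4735,-.26,.14]))
cv2.imwrite("pics/crop9.png",cv2.resize(im[v-40:v+50,u-50:u+50],(600,540),interpolation=cv2.INTER_CUBIC))
E
```

```text
t 43.0 p [ 0.4734 -0.2584  0.1661] yaw -1.67 F [ 0.1  0.5 -0.2] gap 0.526 gf 41.54685951769352 q [-0.65  0.27 -0.17  1.13  0.    0.95]
5x -0.01 -0.019 0.211 -0.0001 -0.0001 0.0002 1
```

View pics/crop9.png

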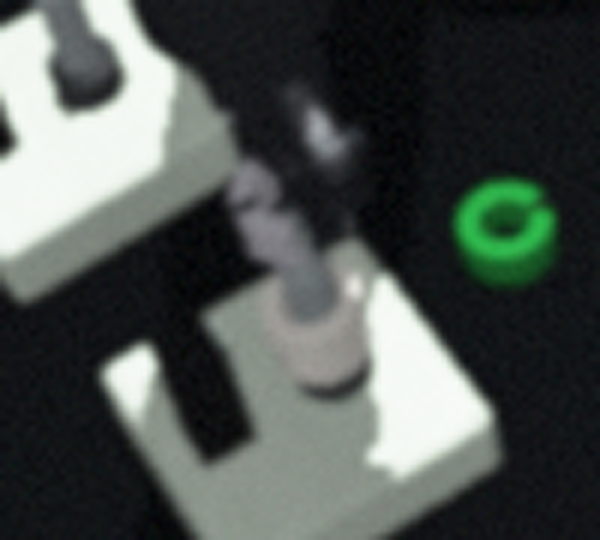

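The hub hangs above the shaft (crop (270,220)) with its mark line at (245,203) toward the post, and the three sleeves are stacked at (320,335). Lowering.

play_rows --deltas "-0.01 -0.019 0 0 0 0 1;-0.01 -0.019 0.1 0 0 0 1;-0.01 -0.019 0.2 0 0 0 1;-0.01 -0.019 0.3 0 0 0 1;-0.01 -0.019 0.36 0 0 0 1;-0.01 -0.019 0.42 0 0 0 1;-0.01 -0.019 0.42 0 0 0 1;-0.01 -0.019 0.42 0 0 0 1"

```text
time: 43.85
position: [0.4716, -0.2609, 0.1243]
tool_rot: [-2.255, -2.187, -0.0]
contact_force: [0.0, 0.0, -0.4]
finger_gap: 0.522
gripper_force: 41.5
```

```bash
python3 - <<'E'
from hubm import *
st()
E
```

```text
t 43.85 p [ 0.4716 -0.2609  0.1243] yaw -1.78 F [ 0.   0.  -0.4] gap 0.522 gf 41.5473959594965 q [-0.65  0.3  -0.24  1.03  0.    0.95]
```

play_rows --deltas "0 0 0.05 0 0 0 1;0 0 0.1 0 0 0 1;0 0 0.14 0 0 0 1;0 0 0.15 0 0 0 1;0 0 0.15 0 0 0 1;0 0 0.15 0 0 0 1"

```text
time: 44.45
position: [0.4717, -0.2609, 0.1096]
tool_rot: [2.255, 2.187, 0.0]
contact_force: [-1.1, 0.0, 1.9]
finger_gap: 0.523
gripper_force: 41.8
```

```bash
python3 - <<'E'
from hubm import *
st()
E
```

```text
t 44.45 p [ 0.4717 -0.2609  0.1096] yaw -1.77 F [-1.1  0.   1.9] gap 0.523 gf 41.78242745809257 q [-0.65  0.31 -0.26  0.99  0.    0.95]
```

Touching down lightly. Releasing and rising, then clearing sideways (+x/+y) to look.

play_rows --deltas "0 0 0 0 0 0 -1;0 0 0 0 0 0 -1;0 0 0 0 0 0 -1;0 0 0 0 0 0 -1;0 0 -0.2 0 0 0 -1;0 0 -0.5 0 0 0 -1;0 0 -0.8 0 0 0 -1;0 0 -0.8 0 0 0 -1;0 0 -0.8 0 0 0 -1"

```text
time: 45.35
position: [0.4721, -0.2612, 0.1899]
tool_rot: [2.254, 2.186, 0.0]
contact_force: [0.8, -0.4, -0.5]
finger_gap: 1.002
gripper_force: 0.0
```

play_rows --deltas "0.999 0 -0.5 0 0 0 -1;0.999 0 -0.5 0 0 0 -1;0.999 0 -0.5 0 0 0 -1;0.999 0 -0.5 0 0 0 -1;0.999 0 -0.5 0 0 0 -1"

```text
time: 45.85
position: [0.4744, -0.1613, 0.2381]
tool_rot: [-2.254, -2.187, 0.001]
contact_force: [-0.1, 0.7, -1.1]
finger_gap: 1.005
gripper_force: 0.0
```

play_rows --deltas "0.999 0 0 0 0 0 -1;0.999 0 0 0 0 0 -1;0.999 0 0 0 0 0 -1;0.999 0 0 0 0 0 -1;0.999 0 0 0 0 0 -1"

```text
time: 46.35
position: [0.4777, -0.0624, 0.2384]
tool_rot: [-2.257, -2.184, 0.001]
contact_force: [-0.0, 0.3, 0.4]
finger_gap: 0.998
gripper_force: 0.0
```

```bash
python3 - <<'E'
from hubm import *
st(); crops=[]
for c,dx in(("top",.002),("scene",-.002)):
    G=np.mean([arm.read_camera(c)[0].astype(np.float32) for _ in range(5)],0); im,d=arm.read_camera(c); cv2.imwrite(f"pics/{c}10.png",im); P=cloud(c,d)+[dx,0,0]
    m=(d>0)&(P[...,0]>.4)&(P[...,0]<.54)&(P[...,1]>-.292)&(P[...,1]<-.22)&(P[...,2]>.112)&(P[...,2]<.14)&(im.min(2)>120); X=P[m]; print(c,m.sum(),X.mean(0).round(4),np.percentile(X[:,2],[5,50,95]).round(4))
    C=np.array([.4715-dx,-.2611])
    f,cx,cy,V=K(c)
    for r in(.015,.0175,.02,.022):
        ph=np.radians(np.arange(-150,-30,10)); Y=np.stack([C[0]+r*np.cos(ph),C[1]+r*np.sin(ph),0*ph+.125,0*ph+1],-1)@V.T
        print(r,cv2.remap(G.min(2),(Y[:,0]/Y[:,2]*f+cx).astype(np.float32)[None],(Y[:,1]/Y[:,2]*f+cy).astype(np.float32)[None],cv2.INTER_LINEAR)[0].round().astype(int))
    u,v=map(int,w2pix(c,[*C,.125])); crops.append(cv2.resize(G[v-22:v+30,u-26:u+26].astype(np.uint8),(390,390),interpolation=cv2.INTER_CUBIC)); print(w2pix(c,[*C,.125]),u,v)
cv2.imwrite("pics/crop10.png",np.hstack(crops))
E
```

```text
t 46.35 p [ 0.4777 -0.0624  0.2384] yaw -1.86 F [-0.   0.3  0.4] gap 0.998 gf 0.0 q [-0.3   0.13 -0.17  1.27 -0.    1.31]
top 356 [ 0.4709 -0.2614  0.1237] [0.118  0.1237 0.1293]
0.015 [229 226 225 221 214 175 147 177 206 217 218 218]
0.0175 [239 239 238 238 234 193 145 195 233 238 238 238]
0.02 [239 241 241 239 234 190 137 203 238 241 241 240]
0.022 [239 242 240 234 223 169 125 206 239 242 241 240]
(np.float64(400.35226457537505), np.float64(226.6280896846971)) 400 226
scene 250 [ 0.4735 -0.2644  0.1248] [0.1164 0.1254 0.1308]
0.015 [195 192 188 174 147 149 174 201 210 218 226 229]
0.0175 [226 222 223 207 165 142 192 223 233 233 236 236]
0.02 [233 234 235 227 180 145 190 232 236 232 231 231]
0.022 [220 228 232 225 176 135 179 219 223 223 211 205]
(np.float64(201.00143367141158), np.float64(253.2730604197352)) 201 253
```

View pics/crop10.png

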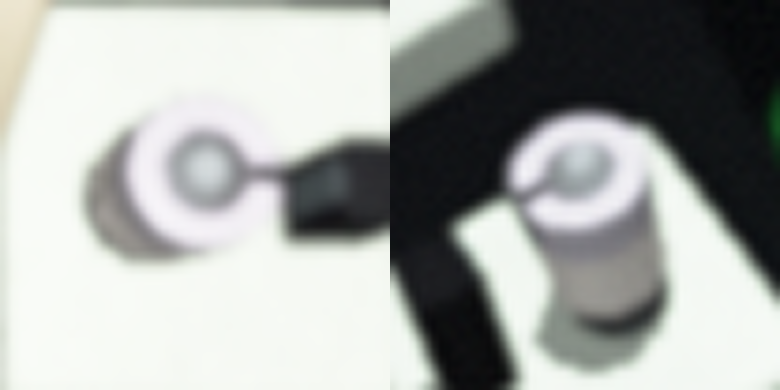

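The hub is fully down (top ≈ 124–125 mm) with its mark line at left-crop (262,173) pointing straight at the post; both views give a line direction of about −90…−92° against −91.75° wanted. Now the lid.

```bash
python3 - <<'E'
from hubm import *
plan([([.5,0.0,.29],7.4),([.687,.278,.29],7.4)],0.45)
for c,dx in(("top",.002),("scene",-.002)):
    im,d=arm.read_camera(c); P=cloud(c,d)+[dx,0,0]
    m=(d>0)&(P[...,0]>.66)&(P[...,0]<.72)&(P[...,1]>.21)&(P[...,1]<.34)&(P[...,2]>.195)&(P[...,2]<.222)&(im.min(2)>90); X=P[m]
    if len(X): print(c,len(X),X.mean(0).round(4),X.min(0).round(3),X.max(0).round(3))
    m=(d>0)&(P[...,0]>.60)&(P[...,0]<.70)&(P[...,1]>.15)&(P[...,1]<.38)&(P[...,2]>.08)&(P[...,2]<.235); X=P[m]
    if len(X)>50: A=np.c_[X[:,1:],np.ones(len(X))]; print(c,len(X),"lidplane dx/dy dx/dz",np.linalg.lstsq(A,X[:,0],rcond=None)[0].round(3))
E
```

```text
7x 0.619 0.203 -0.505 0.0 0.0 -0.0255 0.45
6x 0.999 0.878 0.0 0.0 0.0 0.0 0.45
6x 0.999 0.878 0.0 0.0 0.0 0.0 0.45
6x 0.518 0.456 0.0 0.0 0.0 0.0 0.45
top 336 [0.6819 0.2772 0.2131] [0.66  0.226 0.207] [0.695 0.334 0.221]
top 4208 lidplane dx/dy dx/dz [-0.121  0.266  0.627]
scene 183 [0.6826 0.2726 0.2154] [0.66  0.224 0.206] [0.696 0.331 0.221]
scene 1058 lidplane dx/dy dx/dz [-0.109  0.257  0.633]
```

play_rows --deltas "0.619 0.203 -0.505 0 0 -0.0255 0.45;0.619 0.203 -0.505 0 0 -0.0255 0.45;0.619 0.203 -0.505 0 0 -0.0255 0.45;0.619 0.203 -0.505 0 0 -0.0255 0.45;0.619 0.203 -0.505 0 0 -0.0255 0.45;0.619 0.203 -0.505 0 0 -0.0255 0.45"

```text
time: 47.65
position: [0.4992, -0.0005, 0.2889]
tool_rot: [-2.074, -2.358, 0.002]
contact_force: [1.0, 0.4, 0.3]
finger_gap: 0.276
gripper_force: 0.0
```

play_rows --deltas "0.999 0.878 0 0 0 0 0.45;0.999 0.878 0 0 0 0 0.45;0.999 0.878 0 0 0 0 0.45;0.999 0.878 0 0 0 0 0.45;0.999 0.878 0 0 0 0 0.45;0.999 0.878 0 0 0 0 0.45"

```text
time: 48.25
position: [0.5735, 0.1094, 0.2895]
tool_rot: [-2.074, -2.359, 0.002]
contact_force: [0.2, -0.1, -0.0]
finger_gap: 0.278
gripper_force: 0.0
```

play_rows --deltas "0.999 0.878 0 0 0 0 0.45;0.999 0.878 0 0 0 0 0.45;0.999 0.878 0 0 0 0 0.45;0.999 0.878 0 0 0 0 0.45;0.999 0.878 0 0 0 0 0.45;0.999 0.878 0 0 0 0 0.45"

```text
time: 48.85
position: [0.6478, 0.2191, 0.2905]
tool_rot: [2.075, 2.358, -0.0]
contact_force: [-0.4, 0.2, 0.4]
finger_gap: 0.279
gripper_force: 0.0
```

play_rows --deltas "0.518 0.456 0 0 0 0 0.45;0.518 0.456 0 0 0 0 0.45;0.518 0.456 0 0 0 0 0.45;0.518 0.456 0 0 0 0 0.45;0.518 0.456 0 0 0 0 0.45;0.518 0.456 0 0 0 0 0.45"

```text
time: 49.45
position: [0.6867, 0.2768, 0.2914]
tool_rot: [2.074, 2.358, 0.002]
contact_force: [-0.7, 0.2, 0.3]
finger_gap: 0.278
gripper_force: 0.0
```

```bash
python3 - <<'E'
from h import *
st(); plan([([.6868,.278,.190],7.4)],0.45)
E
```

```text
t 49.45 p [0.6867 0.2768 0.2914] yaw 7.33 F [-0.7  0.2  0.3] gap 0.278 gf 0.0 q [ 0.27  0.7   0.82  1.69 -0.    1.72]
5x 0.012 0.001 0.999 0.0002 -0.0 -0.0002 0.45
5x 0.0 0.0 0.015 0.0 0.0 0.0 0.45
```

play_rows --deltas "0.012 0 0.3 0 0 0 0.45;0.012 0 0.6 0 0 0 0.45;0.012 0 0.8 0 0 0 0.45;0.012 0 0.999 0 0 0 0.45;0.012 0 0.999 0 0 0 0.45;0.012 0 0.999 0 0 0 1;0.012 0 0.999 0 0 0 1;0.012 0 0.999 0 0 0 1;0.012 0 0.999 0 0 0 1;0.012 0 0.999 0 0 0 1"

```text
time: 50.45
position: [0.6866, 0.2787, 0.1908]
tool_rot: [2.073, 2.36, -0.001]
contact_force: [-3.8, -4.4, 0.4]
finger_gap: 0.113
gripper_force: 39.3
```

```bash
python3 - <<'E'
from h import *
st()
f=lambda t:np.array([-.17*np.cos(t)+.043*np.sin(t),.05+.17*np.sin(t)+.043*np.cos(t)])
prev=1.75
for ts in (np.linspace(1.75,1.3,8)[1:],np.linspace(1.3,.85,8)[1:],np.linspace(.85,.4,8)[1:],np.linspace(.4,0,8)[1:]):
    print(";".join("0 %.3f %.3f 0 0 0 1"%((f(t)-f(prev))[0]*10,-(f(t)-f(prev))[1]*10) for t in ts)); prev=ts[-1]
E
```

```text
t 50.45 p [0.6866 0.2787 0.1908] yaw 7.39 F [-3.8 -4.4  0.4] gap 0.113 gf 39.28610801696777 q [ 0.28  0.67  0.52  1.42 -0.    1.72]
0 -0.104 -0.043 0 0 0 1;0 -0.211 -0.080 0 0 0 1;0 -0.319 -0.110 0 0 0 1;0 -0.430 -0.132 0 0 0 1;0 -0.541 -0.148 0 0 0 1;0 -0.654 -0.156 0 0 0 1;0 -0.767 -0.157 0 0 0 1
0 -0.113 0.006 0 0 0 1;0 -0.224 0.020 0 0 0 1;0 -0.335 0.040 0 0 0 1;0 -0.445 0.068 0 0 0 1;0 -0.552 0.103 0 0 0 1;0 -0.657 0.144 0 0 0 1;0 -0.759 0.192 0 0 0 1
0 -0.099 0.055 0 0 0 1;0 -0.194 0.115 0 0 0 1;0 -0.284 0.182 0 0 0 1;0 -0.371 0.255 0 0 0 1;0 -0.452 0.332 0 0 0 1;0 -0.529 0.415 0 0 0 1;0 -0.599 0.503 0 0 0 1
0 -0.058 0.082 0 0 0 1;0 -0.112 0.166 0 0 0 1;0 -0.160 0.254 0 0 0 1;0 -0.203 0.344 0 0 0 1;0 -0.242 0.437 0 0 0 1;0 -0.274 0.532 0 0 0 1;0 -0.302 0.628 0 0 0 1
```

Bar gripped. Swinging the lid shut along the arc.

play_rows --deltas "0 -0.104 -0.043 0 0 0 1;0 -0.211 -0.080 0 0 0 1;0 -0.319 -0.110 0 0 0 1;0 -0.430 -0.132 0 0 0 1;0 -0.541 -0.148 0 0 0 1;0 -0.654 -0.156 0 0 0 1;0 -0.767 -0.157 0 0 0 1"

```text
time: 51.15
position: [0.6136, 0.2693, 0.2083]
tool_rot: [2.07, 2.355, 0.01]
contact_force: [3.6, -2.7, 2.2]
finger_gap: 0.11
gripper_force: 39.1
```

play_rows --deltas "0 -0.113 0.006 0 0 0 1;0 -0.224 0.020 0 0 0 1;0 -0.335 0.040 0 0 0 1;0 -0.445 0.068 0 0 0 1;0 -0.552 0.103 0 0 0 1;0 -0.657 0.144 0 0 0 1;0 -0.759 0.192 0 0 0 1"

```text
time: 51.85
position: [0.5381, 0.2596, 0.189]
tool_rot: [2.07, 2.356, 0.009]
contact_force: [2.1, -3.8, 2.7]
finger_gap: 0.112
gripper_force: 41.5
```

play_rows --deltas "0 -0.099 0.055 0 0 0 1;0 -0.194 0.115 0 0 0 1;0 -0.284 0.182 0 0 0 1;0 -0.371 0.255 0 0 0 1;0 -0.452 0.332 0 0 0 1;0 -0.529 0.415 0 0 0 1;0 -0.599 0.503 0 0 0 1;0 -0.599 0.503 0 0 0 1"

```text
time: 52.65
position: [0.4769, 0.2518, 0.1368]
tool_rot: [2.072, 2.358, 0.003]
contact_force: [1.6, -3.5, -2.4]
finger_gap: 0.114
gripper_force: 42.9
```

```bash
python3 - <<'E'
from h import *
st()
E
```

```text
t 52.65 p [0.4769 0.2518 0.1368] yaw 7.41 F [ 1.6 -3.5 -2.4] gap 0.114 gf 42.9237163066864 q [ 0.34  0.29 -0.22  1.05 -0.    1.78]
```

play_rows --deltas "0 -0.058 0.082 0 0 0 1;0 -0.112 0.166 0 0 0 1;0 -0.160 0.254 0 0 0 1;0 -0.203 0.344 0 0 0 1;0 -0.242 0.437 0 0 0 1;0 -0.274 0.532 0 0 0 1;0 -0.302 0.628 0 0 0 1;0 -0.302 0.64 0 0 0 1;0 -0.302 0.64 0 0 0 1"

```text
time: 53.55
position: [0.4462, 0.2479, 0.0715]
tool_rot: [2.073, 2.36, -0.0]
contact_force: [2.5, -4.0, -1.6]
finger_gap: 0.113
gripper_force: 45.0
```

```bash
python3 - <<'E'
from h import *
st()
E
```

```text
t 53.55 p [0.4462 0.2479 0.0715] yaw 7.4 F [ 2.5 -4.  -1.6] gap 0.113 gf 44.99865174293518 q [ 0.35  0.3  -0.39  0.88 -0.    1.79]
```

play_rows --deltas "0 0 0.02 0 0 0 1;0 0 0.04 0 0 0 1;0 0 0.04 0 0 0 1"

```text
time: 53.85
position: [0.446, 0.2479, 0.0702]
tool_rot: [2.073, 2.36, 0.001]
contact_force: [-5.3, -7.9, 18.6]
finger_gap: 0.11
gripper_force: 46.8
```

```bash
python3 - <<'E'
from h import *
st()
c="scene"; im,d=arm.read_camera(c); P=cloud(c,d)-[.002,0,0]
m=(d>0)&(P[...,0]>.50)&(P[...,0]<.60)&(P[...,1]>.12)&(P[...,1]<.40)&(P[...,2]>.03)&(P[...,2]<.08); X=P[m]
A=np.c_[X[:,:2],np.ones(len(X))]; s=np.linalg.lstsq(A,X[:,2],rcond=None)[0]; print(len(X),s.round(4),X[:,2].mean())
E
```

```text
t 53.85 p [0.446  0.2479 0.0702] yaw 7.41 F [-5.3 -7.9 18.6] gap 0.11 gf 46.81315541267395 q [ 0.35  0.3  -0.39  0.88 -0.    1.79]
2156 [-0.0108 -0.0026  0.0659] 0.05928902267454627
```

Lid is firmly shut (18.6 N reaction). Releasing and backing off for a last check.

play_rows --deltas "0 0 0 0 0 0 -1;0 0 0 0 0 0 -1;0 0 0 0 0 0 -1;0 0 0 0 0 0 -1;0 0 0 0 0 0 -1;0 0 -0.3 0 0 0 -1;0 0 -0.7 0 0 0 -1;0 0 -0.999 0 0 0 -1;0 0 -0.999 0 0 0 -1;0 0 -0.999 0 0 0 -1"

```text
time: 54.9
position: [0.4465, 0.2483, 0.1685]
tool_rot: [2.073, 2.36, 0.003]
contact_force: [-0.2, -0.6, -0.9]
finger_gap: 0.999
gripper_force: 0.0
```

play_rows --deltas "-0.9 -0.6 -0.8 0 0 0 -1;-0.9 -0.6 -0.8 0 0 0 -1;-0.9 -0.6 -0.8 0 0 0 -1;-0.9 -0.6 -0.8 0 0 0 -1;-0.9 -0.6 -0.8 0 0 0 -1;-0.9 -0.6 -0.8 0 0 0 -1"

```text
time: 55.5
position: [0.3978, 0.1513, 0.2465]
tool_rot: [-2.072, -2.359, 0.002]
contact_force: [-1.1, -0.2, -0.3]
finger_gap: 0.995
gripper_force: 0.0
```

```bash
python3 - <<'E'
from h import *
st()
for c,dx in(("top",.002),("scene",-.002)):
    im,d=arm.read_camera(c); cv2.imwrite(f"pics/{c}11.png",im); P=cloud(c,d)+[dx,0,0]
    m=(d>0)&(P[...,0]>.46)&(P[...,0]<.60)&(P[...,1]>.12)&(P[...,1]<.40)&(P[...,2]>.03)&(P[...,2]<.08); X=P[m]
    A=np.c_[X[:,:2],np.ones(len(X))]; print(c,"lid",np.linalg.lstsq(A,X[:,2],rcond=None)[0].round(4),X[:,2].mean().round(4))
    m=(d>0)&(P[...,0]>.4)&(P[...,0]<.54)&(P[...,1]>-.292)&(P[...,1]<-.22)&(P[...,2]>.112)&(P[...,2]<.14)&(im.min(2)>120); X=P[m]; print("hub top",X.mean(0).round(4),np.median(X[:,2]).round(4))
E
```

```text
t 55.5 p [0.3978 0.1513 0.2465] yaw 7.42 F [-1.1 -0.2 -0.3] gap 0.995 gf 0.0 q [ 0.17  0.02 -0.27  1.28  0.    1.62]
top lid [-0.0007 -0.0016  0.0577] 0.057
hub top [ 0.4708 -0.2615  0.1236] 0.1235
scene lid [-0.0046 -0.0014  0.0622] 0.0595
hub top [ 0.4738 -0.2644  0.1246] 0.1253
```

View pics/scene11.png

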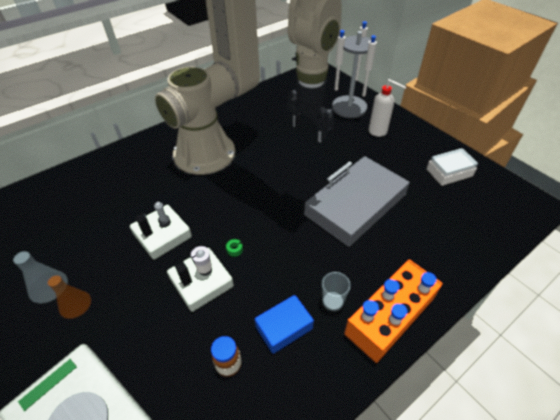

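The picture shows the lid shut and flat at (357,198), the hub on the far drive's shaft at (202,260), and the beaker, tip box and jar where they were. Handing in.

```bash
python3 -c "
from cell import arm
print(arm.finish_job())"
```

```text
the job is handed in; nothing more can be done
None
```

The job is handed in: the three sleeves in the case are stacked on the far drive's shaft, the aluminium hub is fully down on them with its mark at the sensor post (within about 2° as measured in the camera views), the lid is shut, and the beaker, jar and tip box were left alone.

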